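# Put the three grinding tools back on their own rest plates

### The arm

A 6-joint arm with a two-finger parallel gripper is mounted at the origin on the work surface. World frame = base frame: x ahead of the robot, y to its left, z up, the work surface at z = 0. Lengths are in mm, angles in degrees, forces in N, time in s.
With the tool pointing down it reaches from about 350 to 850 mm from the base axis. Payload 8.1 kg.
Tool frame: the origin (TCP) lies on the centre line of the jaws, within the pads' length; the fingertips stand r.tip_extent ahead of it and the grasp point (between the pads) lies 8 mm behind it (r.tip_extent is the distance from the TCP to the fingertips, in mm); z points along the fingers, y is the direction in which the jaws open and shut (so a half turn about z gives the same grasp; the last joint's range is limited). The gripper opens to 85 mm and grips with 20 to 120 N. Pads are 22 mm wide; open, the fingers measure 114 mm over their backs; the gripper's body (76 mm by 85 mm) begins 54 mm behind the grasp point. The pads swing forward as they close: fully open they stand 13 mm farther back than shut.
Start: joints at [-75.596, 7.471, 85.268, -0, 87.261, -4.893], TCP at [198.301, -566.288, 213.792] pointing down, gripper open.
Joint ranges: [-169.43, 169.43], [-51.17, 129.36], [1.28, 143.12], [-76.62, 256.62], [0, 156.53], [-152.29, 152.29]. Speed limits (degrees/s): [136.94, 136.94, 159.86, 180, 180, 180].

### API

Orientations are given as [roll, pitch, yaw] about the fixed x, y, z axes, in that order (R = Rz(yaw) Ry(pitch) Rx(roll)).
In Python, from bench import sense, optics, hand_in, spotter, r gives the robot as it stands.
- The arm moves only by the tool apply_moves, never from a script. Its argument "series" is a list of rows, each a list of 3 entries, a list of its own where there are three numbers: the opening, from 0 (shut) to 1 (fully open), then the shift along the world's x, y, z in m, then the turn about the world's z in rad. In form: [[grip, [x, y, z], turn], ...]. A call has 1 to 5 rows; each row is the pose to reach, as a shift and turn from the pose measured when the call began; what a row does not reach only later rows make up. A row lasts 1/8 s, in which the tool goes at most 62.5 mm and 10.7 degrees, less where a joint would pass 70% of its speed; a pose out of reach is approached as far as the arm can. A call with a gripper value outside its range is refused whole. The fingers move at their own pace and stop on an object; "grip_force" is the grip in N (left out, the last holds). Time passes only in rows, so rows that repeat a pose let the fingers close. It gives the time, the measured TCP pose, the force and the opening at its end, in the units of the state.
- sense(): the state, without advancing time (a new reading comes with each control period).
- optics.snapshot(name): name is "side" or "top" or "wrist"; returns a dict with "color" (400x640x3 uint8, blue, green, red), "intrinsics" (3x3 intrinsics, pixels), "rvec" (rotation vector, rad) and "tvec" (3), from world to camera coordinates, as OpenCV has them. Camera axes: x right, y down, z forward; pixel columns grow to the right and rows downward; lengths in mm; the calibration is good to about 2 mm. A picture is of the moment at which its call begins. There is no depth.
- hand_in(): hands the job in, once; it reports no verdict.
Trained networks look in a picture, given as the dict that the camera call returned (one of the last four; its "shot" number tells which), for a name from the list of things; names that differ only in an ending like _2 or _b are one class to them, and where a whole thing is asked for, a point or a joint stands for the part that bears it (a point fixed in the world has none). Each returns a list of dicts, best first, with "p" (0 to 1); they miss things now and then, are a little off and sometimes report something else, mostly with a low value. They report only what shows in the picture. A call takes as long as a camera call. They do not tell look-alikes from the thing itself.
- spotter.search_frame(picture, query): "xyz" ([x, y, z] in mm, in the coordinates of the camera as it stood for that picture, good to about 4 mm: the middle of the surface that is visible of it).
- spotter.masks_of(picture, query): "mask" (400x640 bool, what is visible of it).
The state is a dict: "time": time; "joint_pos": joint angles; "qd": joint speeds; "joint_efforts": joint torques, N m; "tool_pos": TCP position; "tcp_rot": TCP orientation; "ft_force": force on the tool from outside, world axes, zero at the start; "wrist_torque": the same for the moment, N m; "finger_gap": finger opening in mm.
Only numpy, scipy, OpenCV 4.12 (cv2) and the standard library are available. Lean on these libraries where they do the work, as an engineer would, in place of code of your own. Each camera call takes 0.05 s, during which the arm holds its last target.

### The job

The flared cup wheel, the V-block and the vice jaw beside the tool grinder each stand on the wrong rest plate: move them round so that each stands upright in the middle of the black plate cut to its own outline (cup wheel on the round plate, V-block square on the square plate, vice jaw lined up with the long plate). Use the empty cork pad as the free spot on the way. Set each tool down gently, never on the bare bench, and leave the oil bottle, ring gauge and wrench where they are.

Things in the scene. Friction and masses are not known exactly. Their poses are not given: they have to be found in the camera images.
- cup_wheel_mid (a point): Flared cup wheel, about 0.25 kg, 60 mm tall, round: brown flared skirt at the bottom (56 mm diameter for the first 6 mm, narrowing to 30 mm at 20 mm up) and above it a straight steel hub of 30 mm diameter, from 20 to 60 mm up, by which it is gripped (fingertips should stay above the skirt). Starts on the square plate. Point on its axis, half-way up (30 mm above its foot, 30 mm below its top); z up.
- v_block_mid (a point): Steel V-block, about 0.45 kg, 44 x 44 mm square, 44 mm tall, with a groove along its x in the top (32 mm wide at the top, 18 mm deep); four straight vertical sides; grip it across its y sides (full height) or, low down, its x sides. Starts on the long plate. Point at its centre, 22 mm above its foot; x along the groove, z up.
- vice_jaw_mid (a point): Aluminium vice jaw, about 0.27 kg, a plain bar 80 mm long (x), 28 mm wide (y), 44 mm tall, with two dark screw recesses on top; grip it across its 28 mm width. Starts on the round plate. Point at its centre, 22 mm above its foot; x along its length, z up.
- plate_round: Black rubber rest plate, round, 92 mm diameter, 12 mm thick, fixed to the bench; home of the cup wheel. Origin at the centre of its underside, on the bench top (its top is 12 mm higher); z up.
- plate_square: Black rubber rest plate, 90 x 90 mm square, 12 mm thick, fixed; home of the V-block, which may stand any of the four ways round with its sides parallel to the plate's. Origin at the centre of its underside; x and y along its sides, z up.
- plate_long: Black rubber rest plate, 125 mm (x) x 58 mm (y), 12 mm thick, fixed; home of the vice jaw, lengthwise along the plate, either way round. Origin at the centre of its underside; x along its length, z up.
- cork_pad: Brown cork pad, 120 mm (x) x 95 mm (y), 12 mm thick, fixed, empty at the start: the free spot. Origin at the centre of its underside; z up.
- oil_bottle_mid (a point): Bystander: white upright bottle with a black cap, 48 mm diameter, 110 mm tall. Point on its axis, half-way up. Leave it alone.
- ring_gauge_mid (a point): Bystander: steel ring lying flat, 60 mm outside diameter, 38 mm bore, 18 mm high. Point at its centre, half-way up. Leave it alone.
- wrench_grip (a point): Bystander: steel open-ended wrench, 160 mm long, lying flat on the bench beyond the plates. Point on its handle; x along its length. Leave it alone.
Mind the look-alikes: they are no part of the job. What is shaped like the part that bears cup_wheel_mid but pink is not meant.

How it is judged:
By the outcome, as a careful person would: the job done as asked, in the order asked, and still so for the second after the job is handed in, with the robot touching nothing.
It also fails if it takes over 125 s, if anything falls off the work surface, if the arm or the gripper's body presses on something with over 40 N, if the wrist force passes 120 N, or if a joint passes its speed limit or range.

## Working session

There is one attempt and no reset: what is moved stays moved. The work goes in short steps, Python scripts to look and compute and a tool call to move; the robot and the scene stay as the last step left them, time stands still between calls to the robot, and variables do not carry over. Pictures are saved under pics/ and viewed, and the job is handed in when it is done.

Besides the shell and the picture viewer there is one more tool, called after "Request:" in YAML: its name, and indented under it one key for each argument. apply_moves: Moves the arm, as the interface text tells. Its arguments: {"type":"object","properties":{"series":{"type":"array"},"grip_force":{"type":"number"}},"required":["series"]}

```bash
mkdir -p pics; ls; python3 - <<'E'
from bench import sense, optics, r
import cv2
s=sense(); print(s); print([a for a in dir(r) if a[0]!='_'], r.tip_extent)
for n in ("side","top"):
    p=optics.snapshot(n); cv2.imwrite(f"pics/{n}0.png",p["color"]); print(n,p["intrinsics"],p["rvec"],p["tvec"],p["shot"])
E
```

```text
pics
{'time': 0.0, 'joint_pos': array([-7.55951829e+01,  7.51573311e+00,  8.53282269e+01, -4.51901081e-04,
        8.72633214e+01, -4.89333558e+00]), 'qd': array([ 0.0795822 ,  0.00449644, -0.01216285,  0.06997892, -0.11799986,
        0.01330184]), 'joint_efforts': array([ 1.21492511e-03, -5.69396281e+01, -5.00548053e+01, -1.23489172e-04,
        1.48564309e-02,  2.23206814e-05]), 'tool_pos': array([ 198.15965747, -565.71222036,  212.74805252]), 'tcp_rot': array([-1.79893071e+02, -8.70150528e-03,  1.92981666e+01]), 'ft_force': array([ 0.768145  , -1.11424788, -0.80091533]), 'wrist_torque': array([0.00962031, 0.01344757, 0.03308193]), 'finger_gap': 85.44428347807946}
['PlanningError', 'tip_extent'] 11.0
side [[407.99387663   0.         321.15684949]
 [  0.         407.99387663 200.75791909]
 [  0.           0.           1.        ]] [ 2.32018043 -0.36124028  0.16240312] [-592.4943497   176.95871896 1017.76245197] 1
top [[506.31327174   0.         315.79153392]
 [  0.         506.31327174 199.82176985]
 [  0.           0.           1.        ]] [ 2.15130537 -2.18057354  0.10074467] [  27.30515381  606.59008061 1095.00540976] 2
```

View pics/side0.png

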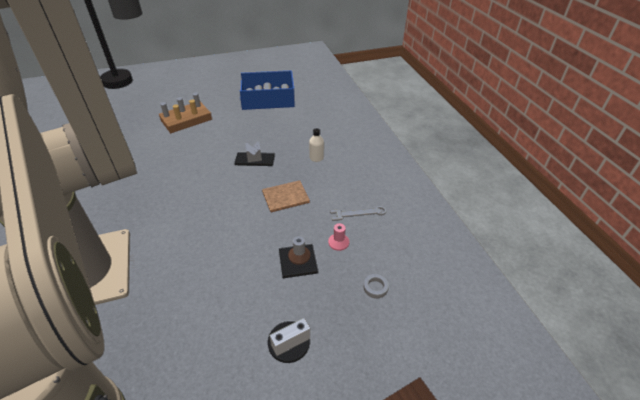

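View pics/top0.png

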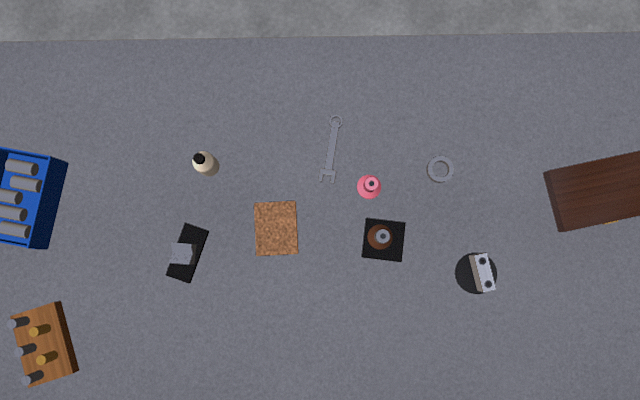

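The top view shows the vice jaw on the round plate (480,272), the cup wheel on the square plate (382,238), and the V-block on the long plate (184,254). The cork pad at (276,228) is empty. The pink look-alike is at (369,186).

```bash
cat > h.py <<'E'
import numpy as np, cv2
from bench import sense, optics, spotter, r
def cam(p):
    R,_=cv2.Rodrigues(np.array(p["rvec"],float)); return R,np.array(p["tvec"],float).ravel(),np.array(p["intrinsics"])
def back(p,uv,z):
    R,t,K=cam(p); uv=np.atleast_2d(uv).astype(float)
    d=np.c_[uv,np.ones(len(uv))]@np.linalg.inv(K).T@R; c=-R.T@t
    return c+d*((z-c[2])/d[:,2])[:,None]
def proj(p,X):
    R,t,K=cam(p); return cv2.projectPoints(np.atleast_2d(X).astype(float),R,t,K,None)[0][:,0]
def w(p,xyz):
    R,t,K=cam(p); return R.T@(np.array(xyz)-t)
E
python3 - <<'E'
from h import *
p=optics.snapshot("top"); 
names=["cup_wheel_mid","v_block_mid","vice_jaw_mid","plate_round","plate_square","plate_long","cork_pad","oil_bottle_mid","ring_gauge_mid","wrench_grip"]
ov=p["color"].copy()
print("cam c", -cam(p)[0].T@cam(p)[1])
for i,n in enumerate(names):
    for d in spotter.masks_of(p,n)[:2]:
        m=d["mask"]; ys,xs=np.nonzero(m)
        z={"plate_round":12,"plate_square":12,"plate_long":12,"cork_pad":12,"cup_wheel_mid":18,"v_block_mid":44+12,"vice_jaw_mid":56}.get(n,10)
        X=back(p,np.c_[xs,ys],z)[:,:2].astype(np.float32)
        h=cv2.convexHull(X); rc=cv2.minAreaRect(h); ce=cv2.minEnclosingCircle(h)
        print(n,round(d["p"],2),m.sum(),(xs.mean().round(1),ys.mean().round(1)),"rect",np.round(rc[0],1),np.round(rc[1],1),round(rc[2],1),"circ",np.round(ce[0],1),round(ce[1],1))
        cs,_=cv2.findContours(m.astype(np.uint8),0,2); cv2.drawContours(ov,cs,-1,((i*90)%256,255,(i*50)%256),1)
    for d in spotter.search_frame(p,n)[:2]: print("   frame",round(d["p"],2),w(p,d["xyz"]).round(1))
cv2.imwrite("pics/ov.png",cv2.resize(ov[140:300,150:510],None,fx=2.2,fy=2.2,interpolation=cv2.INTER_NEAREST))
E
```

```text
cam c [ 493.6109957    11.08499747 1150.63428269]
cup_wheel_mid 0.73 482 (np.float64(368.5), np.float64(186.2)) rect [637.3 -99.4] [52.6 54.6] 43.8 circ [ 636.9 -100.3] 28.4
cup_wheel_mid 0.56 485 (np.float64(379.0), np.float64(236.0)) rect [ 525.2 -120.6] [53.5 53.4] 89.2 circ [ 524.8 -121. ] 27.9
   frame 0.71 [634.3 -95.9  12.9]
   frame 0.56 [ 518.6 -116.4   27.5]
v_block_mid 0.86 528 (np.float64(183.1), np.float64(253.2)) rect [493.  306.1] [58.  44.9] 83.7 circ [493.1 307.6] 33.4
   frame 0.93 [490.5 312.7  46.7]
vice_jaw_mid 0.74 680 (np.float64(481.5), np.float64(271.9)) rect [ 445.2 -333.1] [81.4 39. ] 11.7 circ [ 445.6 -334.1] 42.6
   frame 0.69 [ 510.  -139.7   13.2]
   frame 0.56 [ 444.5 -330.7   57.4]
plate_round 0.98 588 (np.float64(468.7), np.float64(273.8)) rect [ 436.7 -332.2] [89.2 78.4] 77.5 circ [ 442.4 -332.7] 45.4
   frame 0.69 [ 433.7 -314.    10.8]
plate_square 0.97 1078 (np.float64(384.4), np.float64(240.6)) rect [ 518.4 -129.7] [90.  89.8] 82.4 circ [ 518.2 -129.5] 60.3
   frame 0.57 [ 508.3 -140.2   15.3]
plate_long 0.63 1031 (np.float64(188.2), np.float64(
[... 278 characters left out ...]
50 (np.float64(205.4), np.float64(163.0)) rect [696.6 270.8] [67.5 51.5] 44.6 circ [696.  271.4] 34.2
oil_bottle_mid 0.45 1070 (np.float64(188.1), np.float64(252.3)) rect [493.3 310.6] [ 61.4 126.9] 70.8 circ [494.6 309.8] 66.4
   frame 0.74 [687.3 251.6  78.8]
ring_gauge_mid 0.58 378 (np.float64(440.0), np.float64(168.7)) rect [ 675.5 -264. ] [57.5 62.1] 44.0 circ [ 676.4 -263.2] 31.2
   frame 0.9 [ 671.8 -259.4   15.9]
   frame 0.57 [720.2 -17.2   8. ]
wrench_grip 0.97 699 (np.float64(330.9), np.float64(148.7)) rect [728.9 -15.5] [ 38.3 155.6] 81.9 circ [729.4 -12.7] 78.9
wrench_grip 0.37 518 (np.float64(205.2), np.float64(163.1)) rect [696.6 270.8] [64.3 48.3] 44.6 circ [696.  271.4] 32.8
```

View pics/ov.png

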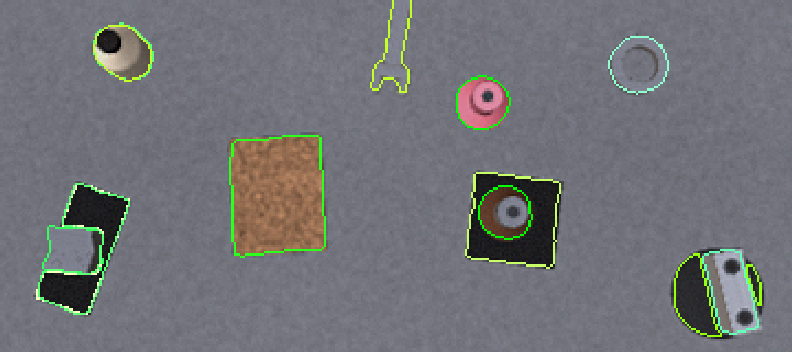

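Plan: jaw to cork, cup to the round plate, V-block to the square plate, jaw to the long plate. First I'll take a wrist view above the jaw.

Request:
apply_moves:
  series:
    - [1, [0.05, 0.05, 0], -0.03]
    - [1, [0.1, 0.1, 0], -0.06]
    - [1, [0.13, 0.13, 0], -0.1]
    - [1, [0.17, 0.17, 0], -0.13]
    - [1, [0.2, 0.2, 0], -0.13]

```text
time: 1.78
tool_pos: [399.8, -364.5, 214.0]
tcp_rot: [180.0, -0.0, 11.9]
ft_force: [-0.3, -0.5, -0.9]
finger_gap: 85.5
```

```bash
python3 - <<'E'
from h import *
s=sense(); print(s["time"],s["tool_pos"],s["tcp_rot"],s["joint_pos"])
p=optics.snapshot("wrist"); cv2.imwrite("pics/w1.png",p["color"])
R,t,K=cam(p); print(K, "cam", -R.T@t, R[2])
E
```

```text
1.775 [ 399.78490493 -364.45746809  214.02060763] [ 1.79983909e+02 -2.83426384e-02  1.18873348e+01] [-4.77957596e+01 -1.71207096e+00  9.47367232e+01  1.63672401e-02
  8.69471501e+01  3.03160418e+01]
[[355.68231942   0.         316.39429872]
 [  0.         355.68231942 205.67512044]
 [  0.           0.           1.        ]] cam [ 477.5186199  -347.06134493  375.11348852] [-0.30364364 -0.06379591 -0.95064748]
```

View pics/w1.png

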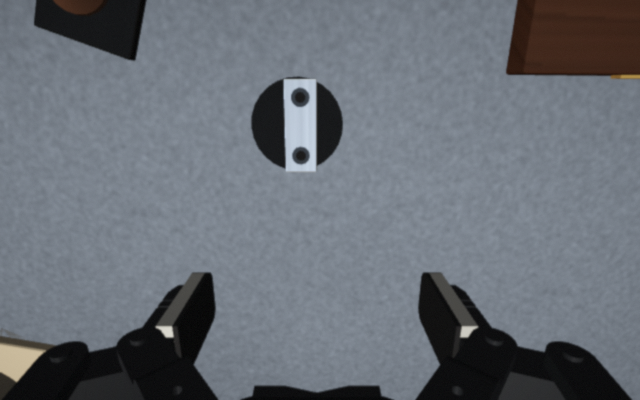

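The wrist view shows the jaw on the round plate at about (300,125), with clean edges. I'll measure the jaw top and the plate from it.

```bash
cat >> h.py <<'E'
def fit(p,mask,z,label=""):
    cs,_=cv2.findContours(mask.astype(np.uint8),0,cv2.CHAIN_APPROX_NONE)
    c=max(cs,key=cv2.contourArea)[:,0]
    X=back(p,c,z)[:,:2].astype(np.float32); h=cv2.convexHull(X)
    rc=cv2.minAreaRect(h); ce=cv2.minEnclosingCircle(h)
    print(label,"rect c",np.round(rc[0],1),"wh",np.round(rc[1],1),"ang(w)",round(rc[2],1),"| circ",np.round(ce[0],1),round(ce[1],1))
    return X
E
python3 - <<'E'
from h import *
p=optics.snapshot("wrist"); c=p["color"]
g=cv2.cvtColor(c,cv2.COLOR_BGR2GRAY)
m=np.zeros_like(g); roi=(slice(60,200),slice(220,380))
m[roi]=(g[roi]>165); m=cv2.morphologyEx(m,cv2.MORPH_CLOSE,np.ones((3,3)))
fit(p,m,56,"jaw")
d=np.zeros_like(g); d[roi]=(g[roi]<70); 
fit(p,d,12,"dark"); 
for n in ["vice_jaw_mid","plate_round"]:
    for q in spotter.masks_of(p,n)[:1]: fit(p,q["mask"],56 if n[0]=="v" else 12,n+str(q["p"]))
E
```

```text
jaw rect c [ 444.  -339.1] wh [79.1 26.6] ang(w) 12.0 | circ [ 443.9 -339.5] 41.4
dark rect c [ 434.4 -306.3] wh [85.7 32.2] ang(w) 11.7 | circ [ 437.4 -320.5] 42.9
vice_jaw_mid0.84 rect c [ 444.4 -339.3] wh [79.9 27.7] ang(w) 12.1 | circ [ 444.1 -339.5] 41.5
plate_round0.6 rect c [ 435.  -306.6] wh [84.7 33.1] ang(w) 11.8 | circ [ 437.9 -320.2] 42.4
```

Request:
apply_moves:
  series:
    - [0.7, [0.02, 0.012, -0.04], 0]
    - [0.7, [0.0445, 0.025, -0.08], 0]
    - [0.7, [0.0445, 0.025, -0.12], 0]
    - [0.7, [0.0445, 0.025, -0.15], 0]
    - [0.7, [0.0445, 0.025, -0.15], 0]
  grip_force: 40

```text
time: 2.6
tool_pos: [440.4, -340.2, 60.9]
tcp_rot: [-179.7, 0.2, 11.9]
ft_force: [0.2, -0.9, 0.6]
finger_gap: 59.6
```

```bash
python3 - <<'E'
from h import *
p=optics.snapshot("wrist"); cv2.imwrite("pics/w2.png",p["color"])
E
```

```text
(no output)
```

View pics/w2.png

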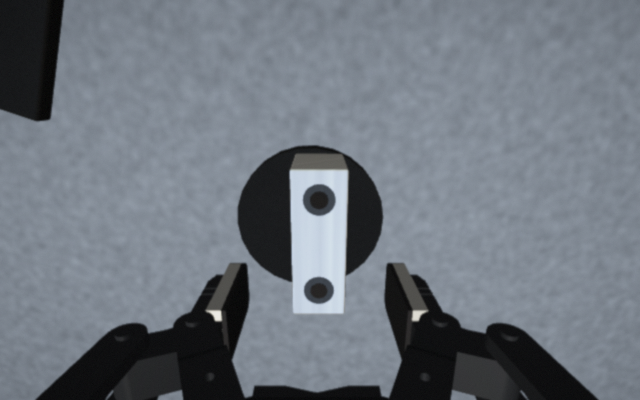

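The jaw is centred between the fingers (image column about 319). Next I descend.

Request:
apply_moves:
  series:
    - [0.7, [0, 0, -0.01], 0]
    - [0.7, [0, 0, -0.022], 0]
    - [0.7, [0, 0, -0.031], 0]
    - [0.7, [0, 0, -0.031], 0]
    - [0.7, [0, 0, -0.031], 0]

```text
time: 3.28
tool_pos: [441.9, -341.4, 32.4]
tcp_rot: [-179.9, 0.1, 11.9]
ft_force: [0.0, -0.9, -0.2]
finger_gap: 59.9
```

```bash
python3 - <<'E'
from h import *
s=sense(); print(s["tool_pos"],s["tcp_rot"],s["ft_force"])
p=optics.snapshot("side"); cv2.imwrite("pics/s2.png",cv2.resize(p["color"][250:400,200:400],None,fx=4,fy=4))
E
```

```text
[ 441.88948076 -341.35157857   32.36827542] [-1.79923098e+02  1.02165499e-01  1.18887327e+01] [ 0.01471495 -0.88538159 -0.17179913]
```

View pics/s2.png

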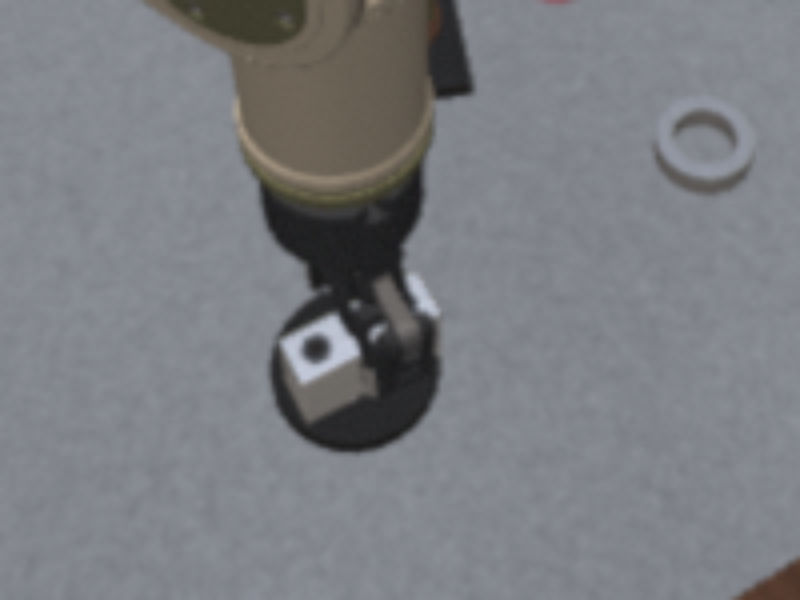

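The fingers straddle the jaw close to mid-length, so I close on it.

Request:
apply_moves:
  series:
    - [0.2, [0, 0, 0], 0]
    - [0.2, [0, 0, 0], 0]
    - [0.2, [0, 0, 0], 0]
    - [0.2, [0, 0, 0], 0]
    - [0.2, [0, 0, 0], 0]
  grip_force: 50

```text
time: 3.95
tool_pos: [442.3, -341.7, 33.3]
tcp_rot: [-180.0, 0.1, 11.9]
ft_force: [-1.2, 1.2, 5.6]
finger_gap: 25.9
```

Request:
apply_moves:
  series:
    - [0.2, [0, 0, 0.01], 0]
    - [0.2, [0, 0, 0.025], 0]
    - [0.2, [0, 0, 0.05], 0]
    - [0.2, [0, 0, 0.08], 0]
    - [0.2, [0, 0, 0.1], 0]

```text
time: 4.58
tool_pos: [442.9, -342.3, 135.8]
tcp_rot: [179.9, -0.0, 11.9]
ft_force: [0.1, 0.3, -3.4]
finger_gap: 26.0
```

```bash
python3 - <<'E'
from h import *
s=sense(); print(s["tool_pos"],s["tcp_rot"],s["ft_force"],s["finger_gap"],s["joint_pos"])
p=optics.snapshot("wrist"); cv2.imwrite("pics/w3.png",p["color"])
E
```

```text
[ 442.93731971 -342.27671053  135.80426121] [ 1.79905461e+02 -2.20969682e-02  1.18913670e+01] [ 0.11158807  0.27339751 -3.41629702] 25.971995567363845 [-4.29177459e+01  4.04496107e+00  9.71831802e+01 -3.71468450e-02
  7.86818660e+01  3.51981670e+01]
```

View pics/w3.png

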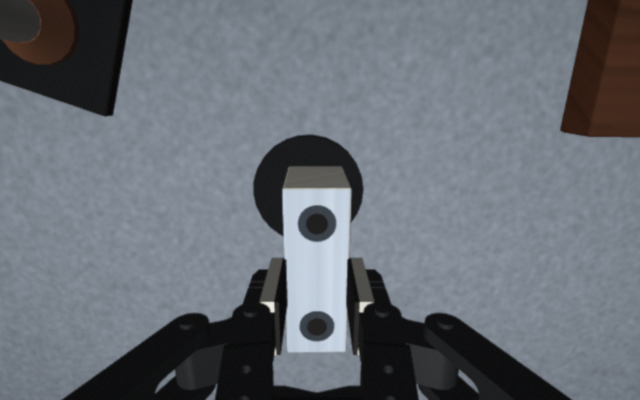

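Held, gap 26 mm. I carry it to the cork pad.

Request:
apply_moves:
  series:
    - [0.2, [0.007, 0.03, 0], 0]
    - [0.2, [0.017, 0.075, 0], 0]
    - [0.2, [0.028, 0.125, 0], -0.03]
    - [0.2, [0.04, 0.175, 0], -0.06]
    - [0.2, [0.05, 0.22, 0], -0.1]

```text
time: 5.25
tool_pos: [493.9, -121.4, 138.1]
tcp_rot: [179.8, -0.1, 6.1]
ft_force: [0.4, 0.2, -2.7]
finger_gap: 25.8
```

Request:
apply_moves:
  series:
    - [0.2, [0.01, 0.045, 0], -0.02]
    - [0.2, [0.02, 0.1, 0], -0.04]
    - [0.2, [0.035, 0.15, 0], -0.07]
    - [0.2, [0.045, 0.19, 0], -0.07]
    - [0.2, [0.053, 0.215, 0], -0.07]

```text
time: 5.88
tool_pos: [546.7, 95.8, 137.6]
tcp_rot: [179.8, -0.1, 2.2]
ft_force: [-0.1, -0.7, -2.7]
finger_gap: 25.5
```

```bash
python3 - <<'E'
from h import *
s=sense(); print(s["tool_pos"],s["tcp_rot"],s["ft_force"],s["finger_gap"])
p=optics.snapshot("wrist"); cv2.imwrite("pics/w4.png",p["color"])
E
```

```text
[546.71336762  95.77981999 137.57772625] [ 1.79779489e+02 -8.17015606e-02  2.19098921e+00] [-0.07784742 -0.6980961  -2.74225385] 25.468063823593738
```

View pics/w4.png

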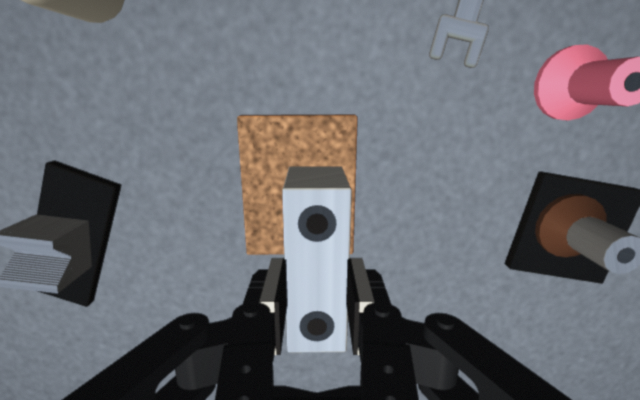

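Request:
apply_moves:
  series:
    - [0.2, [0, 0.008, -0.015], 0]
    - [0.2, [0, 0.015, -0.045], 0]
    - [0.2, [0, 0.015, -0.075], 0]
    - [0.2, [0, 0.015, -0.092], 0]
    - [0.2, [0, 0.015, -0.097], 0]

```text
time: 6.55
tool_pos: [545.9, 112.5, 38.8]
tcp_rot: [179.9, 0.0, 2.2]
ft_force: [-0.3, 0.1, -1.6]
finger_gap: 26.1
```

```bash
python3 - <<'E'
from h import *
for i in range(2):
    p=optics.snapshot("side"); s=sense(); print(s["tool_pos"],s["ft_force"],s["finger_gap"])
cv2.imwrite("pics/s4.png",cv2.resize(p["color"][100:250,200:400],None,fx=4,fy=4))
E
```

```text
[546.50678447 112.62736685  39.34889682] [-0.5153271   0.47224935 -2.41704792] 26.011182342510345
[547.18734359 112.75919312  40.46374158] [-0.23422413  0.59678834 -2.23833538] 26.206110780695983
```

View pics/s4.png

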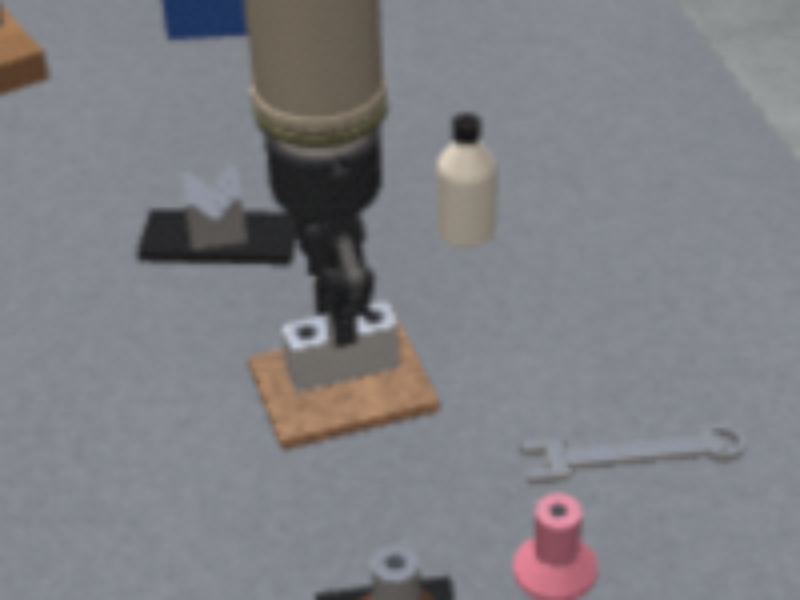

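The jaw hangs level just above the cork, about 6 mm up. I lower it slowly.

Request:
apply_moves:
  series:
    - [0.2, [0, 0, -0.0015], 0]
    - [0.2, [0, 0, -0.003], 0]
    - [0.2, [0, 0, -0.004], 0]
    - [0.2, [0, 0, -0.005], 0]
    - [0.2, [0, 0, -0.005], 0]

```text
time: 7.28
tool_pos: [547.1, 112.8, 35.4]
tcp_rot: [179.9, -0.1, 2.2]
ft_force: [-0.1, 0.0, -3.1]
finger_gap: 26.1
```

Request:
apply_moves:
  series:
    - [0.2, [0, 0, -0.0005], 0]
    - [0.2, [0, 0, -0.001], 0]
    - [0.2, [0, 0, -0.0015], 0]
    - [0.2, [0, 0, -0.0015], 0]

```text
time: 7.78
tool_pos: [547.0, 112.8, 33.8]
tcp_rot: [179.9, -0.1, 2.2]
ft_force: [0.4, 0.0, -2.5]
finger_gap: 25.9
```

Request:
apply_moves:
  series:
    - [0.2, [0, 0, -0.0005], 0]
    - [0.2, [0, 0, -0.001], 0]
    - [0.2, [0, 0, -0.001], 0]
    - [0.2, [0, 0, -0.001], 0]

```text
time: 8.28
tool_pos: [547.3, 112.9, 33.3]
tcp_rot: [179.9, -0.1, 2.2]
ft_force: [-1.8, 0.0, 4.9]
finger_gap: 26.0
```

Contact (force +4.9 N). I release, then rise.

Request:
apply_moves:
  series:
    - [0.4, [0, 0, 0], 0]
    - [0.5, [0, 0, 0], 0]
    - [0.6, [0, 0, 0], 0]
    - [0.65, [0, 0, 0], 0]
    - [0.65, [0, 0, 0.01], 0]

```text
time: 8.9
tool_pos: [546.4, 112.7, 42.6]
tcp_rot: [179.9, 0.0, 2.2]
ft_force: [0.6, 0.3, 0.2]
finger_gap: 55.5
```

Request:
apply_moves:
  series:
    - [0.8, [0, 0, 0.02], 0]
    - [0.9, [0, 0, 0.06], 0]
    - [0.9, [0, 0, 0.1], 0]
    - [1, [0, 0, 0.14], 0]
    - [1, [0, 0, 0.17], 0]

```text
time: 9.52
tool_pos: [547.0, 112.8, 215.8]
tcp_rot: [179.9, -0.2, 2.2]
ft_force: [-0.4, -0.5, -1.4]
finger_gap: 85.2
```

Request:
apply_moves:
  series:
    - [1, [-0.025, -0.045, 0], 0]
    - [1, [-0.05, -0.095, 0], 0]
    - [1, [-0.075, -0.145, 0], 0]
    - [1, [-0.1, -0.195, 0], 0]
    - [1, [-0.115, -0.235, 0], 0]

```text
time: 10.15
tool_pos: [431.0, -123.9, 216.8]
tcp_rot: [179.8, -0.2, 2.2]
ft_force: [0.5, 0.0, -0.1]
finger_gap: 85.6
```

```bash
python3 - <<'E'
from h import *
p=optics.snapshot("wrist");p=optics.snapshot("wrist"); s=sense(); print(s["tool_pos"],s["tcp_rot"],s["joint_pos"])
cv2.imwrite("pics/w5.png",p["color"])
for n,z in [("cup_wheel_mid",15),("plate_square",12),("plate_round",12)]:
    for q in spotter.masks_of(p,n)[:2]: fit(p,q["mask"],z,n+str(q["p"]))
g=cv2.cvtColor(p["color"],cv2.COLOR_BGR2GRAY)
t=optics.snapshot("top"); cv2.imwrite("pics/t5.png",t["color"])
for n,z in [("vice_jaw_mid",56),("plate_square",12),("plate_round",12),("plate_long",12)]:
    for q in spotter.masks_of(t,n)[:2]: fit(t,q["mask"],z,"top "+n+str(q["p"]))
E
```

```text
[ 430.80665459 -125.49101332  216.78943818] [179.77510083  -0.20443088   1.95721518] [-22.69027268 -17.03788845 108.10717987  -0.11918754  88.65111585
  65.35542834]
cup_wheel_mid0.66 rect c [ 523.9 -121.1] wh [55.7 55.7] ang(w) 2.1 | circ [ 523.8 -121. ] 29.2
plate_square0.79 rect c [ 517.6 -130.6] wh [90.4 90.4] ang(w) 82.3 | circ [ 517.6 -130.2] 61.8
plate_round0.89 rect c [ 441.4 -332.1] wh [94.  90.2] ang(w) 86.0 | circ [ 442.2 -333.1] 48.4
top vice_jaw_mid0.87 rect c [549.9 112.2] wh [34.6 80.2] ang(w) 89.6 | circ [549.9 113. ] 41.1
top plate_square0.85 rect c [ 519.  -131.2] wh [91.8 91.5] ang(w) 82.4 | circ [ 517.5 -131.4] 61.0
top plate_square0.34 rect c [ 525.3 -122.5] wh [53.8 53.3] ang(w) 62.2 | circ [ 525.5 -123. ] 27.9
top plate_round0.56 rect c [ 459.5 -340.8] wh [93.6 50.5] ang(w) 68.6 | circ [ 443.8 -334.7] 46.8
top plate_round0.27 rect c [ 525.3 -121.4] wh [53.8 53.8] ang(w) 88.7 | circ [ 524.8 -121.5] 28.4
top plate_long0.65 rect c [494.6 309.8] wh [ 61.  126.5] ang(w) 70.6 | circ [494.7 309.2] 66.2
```

View pics/w5.png

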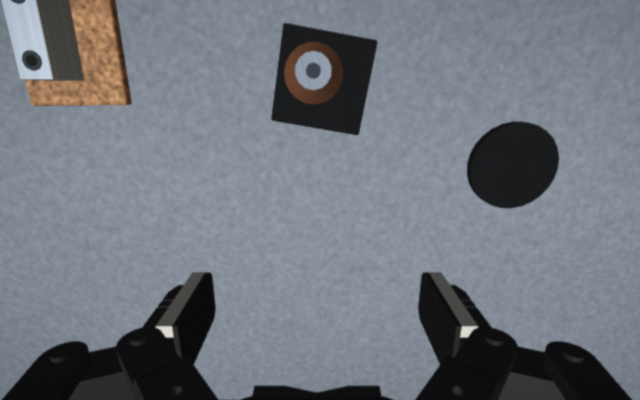

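View pics/t5.png

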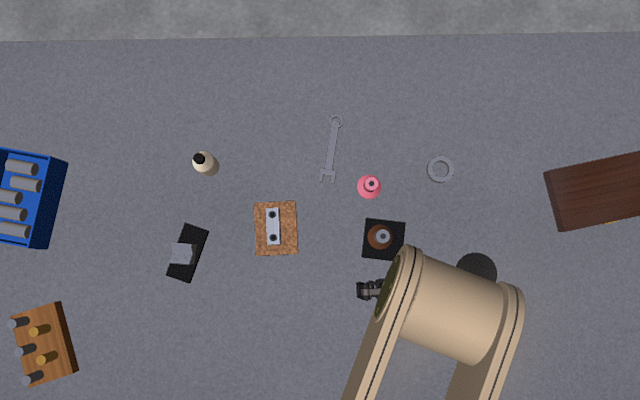

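The jaw stands on the cork. The square plate, the cup (hub at pixel 313,71) and the empty round plate (513,164) are all clear. I'll check the cup axis from its hub top and the round plate's outline.

```bash
python3 - <<'E'
from h import *
p=optics.snapshot("wrist"); s=sense(); print(s["tool_pos"])
c=p["color"]; g=cv2.cvtColor(c,cv2.COLOR_BGR2GRAY)
roi=(slice(45,98),slice(285,345)); m=np.zeros_like(g); m[roi]=(c[roi][:,:,0]>130); fit(p,m,72,"hubtop")
m=np.zeros_like(g); m[100:230,440:590]=g[100:230,440:590]<70
X=fit(p,m,12,"round"); print(cv2.fitEllipse(X))
E
```

```text
[ 432.25825685 -121.39021189  215.73419634]
hubtop rect c [ 524.3 -121.3] wh [27.9 27.5] ang(w) 2.3 | circ [ 524.1 -121.2] 14.5
round rect c [ 441.1 -332.2] wh [95.3 90. ] ang(w) 78.1 | circ [ 441.2 -332.2] 47.7
((441.1997375488281, -332.3614501953125), (89.81607055664062, 94.84615325927734), 162.88726806640625)
```

Request:
apply_moves:
  series:
    - [0.8, [0.04, 0, 0], 0]
    - [0.7, [0.085, 0, -0.03], 0]
    - [0.7, [0.092, 0.0005, -0.08], 0]
    - [0.7, [0.092, 0.0005, -0.12], 0]
    - [0.7, [0.092, 0.0005, -0.12], 0]

```text
time: 11.32
tool_pos: [521.2, -119.3, 91.7]
tcp_rot: [-179.9, 0.3, 2.3]
ft_force: [0.0, 0.3, 0.0]
finger_gap: 59.6
```

```bash
python3 - <<'E'
from h import *
for i in range(3):
    p=optics.snapshot("wrist"); s=sense(); print(s["time"],s["tool_pos"],s["tcp_rot"])
cv2.imwrite("pics/w6.png",p["color"])
E
```

```text
11.375 [ 523.11936944 -120.04663179   94.66776042] [1.79968092e+02 4.82859776e-02 2.33386355e+00]
11.425 [ 524.66019357 -120.67335068   96.76871272] [ 1.79887236e+02 -1.63391524e-01  2.32390497e+00]
11.475 [ 525.56432627 -121.09328949   97.96312855] [179.83625523  -0.2964949    2.31463043]
```

View pics/w6.png

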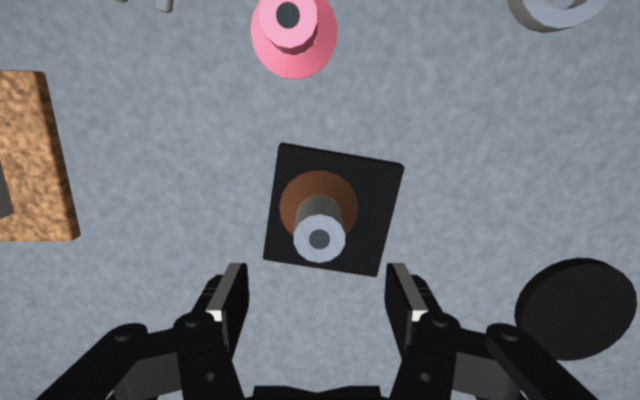

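The hub is between the fingers, at column about 319 against a finger middle of 316. I descend.

Request:
apply_moves:
  series:
    - [0.7, [-0.001, 0, -0.012], 0]
    - [0.7, [-0.001, 0, -0.028], 0]
    - [0.7, [-0.001, 0, -0.04], 0]
    - [0.7, [-0.001, 0, -0.046], 0]
    - [0.7, [-0.001, 0, -0.046], 0]

```text
time: 12.1
tool_pos: [524.0, -120.9, 51.1]
tcp_rot: [179.9, -0.2, 2.3]
ft_force: [0.0, 0.6, 0.4]
finger_gap: 60.0
```

```bash
python3 - <<'E'
from h import *
for i in range(3):
    p=optics.snapshot("side"); s=sense(); print(s["time"],s["tool_pos"],s["ft_force"])
cv2.imwrite("pics/s6.png",cv2.resize(p["color"][190:300,220:400],None,fx=4,fy=4))
E
```

```text
12.15 [ 524.41685633 -121.09492604   51.73872378] [ 0.38118278 -1.0618754   1.50780365]
12.2 [ 524.77852582 -121.17645185   52.18569374] [ 0.84165811  0.06644704 -0.17570165]
12.25 [ 524.95800725 -121.22343831   52.41948079] [0.13498283 0.34315447 0.90755663]
```

View pics/s6.png

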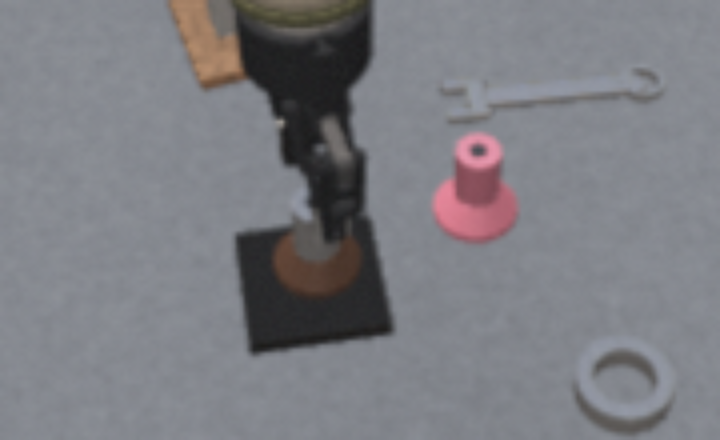

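```bash
python3 - <<'E'
from h import *
p=optics.snapshot("side"); s=sense(); T=s["tool_pos"]
im=cv2.resize(p["color"][220:290,270:350],None,fx=8,fy=8,interpolation=cv2.INTER_CUBIC)
def dot(X,col):
    u=proj(p,X)[0]; cv2.circle(im,(int((u[0]-270+.5)*8),int((u[1]-220+.5)*8)),4,col,-1); print(u)
dot([524,-121.3,72],(0,255,0)); dot([524,-121.3,32],(0,255,0))
for dx in(-11,11):
  for z in (T[2]-11,T[2]+18): dot([T[0]+dx,T[1]-30,z],(0,0,255))
cv2.imwrite("pics/s7.png",im); print(T)
E
```

```text
[298.35178025 240.01011909]
[298.85488034 250.29769512]
[298.11167459 257.92974928]
[297.72358121 250.46434567]
[306.71350629 255.78386711]
[306.50373842 248.31189924]
[ 525.03375158 -121.25103457   52.52707205]
```

View pics/s7.png

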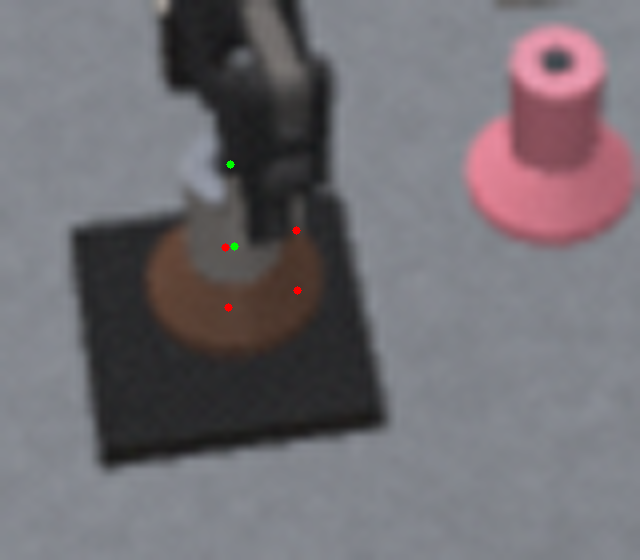

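Request:
apply_moves:
  series:
    - [0.2, [0, 0, 0], 0]
    - [0.2, [0, 0, 0], 0]
    - [0.2, [0, 0, 0], 0]
    - [0.2, [0, 0, 0], 0]
    - [0.2, [0, 0, 0], 0]
  grip_force: 50

```text
time: 12.92
tool_pos: [527.0, -122.1, 54.7]
tcp_rot: [179.7, -0.6, 2.3]
ft_force: [-0.5, -1.7, 12.5]
finger_gap: 16.8
```

Request:
apply_moves:
  series:
    - [0.2, [0, 0, 0.01], 0]
    - [0.2, [0, 0, 0.025], 0]
    - [0.2, [0, 0, 0.05], 0]
    - [0.2, [0, 0, 0.08], 0]
    - [0.2, [0, 0, 0.1], 0]

```text
time: 13.55
tool_pos: [527.5, -122.2, 156.8]
tcp_rot: [179.7, -0.7, 2.3]
ft_force: [0.2, 0.1, 0.9]
finger_gap: 17.1
```

```bash
python3 - <<'E'
from h import *
for i in range(3):
    p=optics.snapshot("wrist"); s=sense(); print(s["time"],s["tool_pos"],s["tcp_rot"],s["ft_force"],s["finger_gap"])
cv2.imwrite("pics/w8.png",p["color"])
E
```

```text
13.6 [ 528.72756437 -122.62179705  159.44229077] [179.61200418  -0.85042505   2.31370618] [ 1.52682244 -0.93709366  2.70163226] 17.46808213390133
13.65 [ 528.67720042 -122.61344823  157.84838248] [179.61574549  -0.83950117   2.31405846] [0.91669393 0.81552179 0.17750327] 17.23283159224188
13.7 [ 527.80574502 -122.34212244  155.94316211] [179.66301588  -0.71248642   2.31402097] [ 0.13093534 -0.44255911  0.10480668] 17.055077135877315
```

View pics/w8.png

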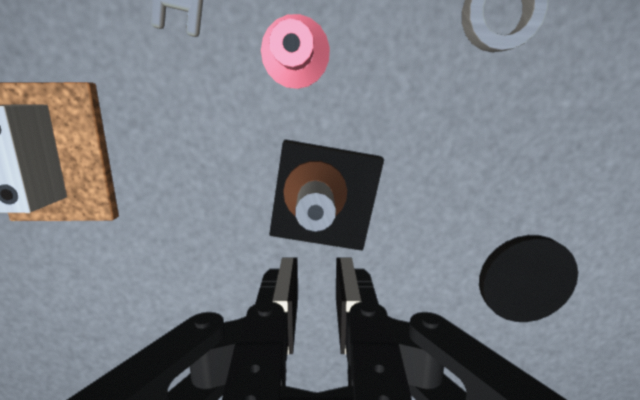

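The gap went to 17 mm and the cup still stands on the square plate, so the fingers missed the hub. I need the cause: I'll re-measure the cup and check where the fingers really are.

```bash
python3 - <<'E'
from h import *
p=optics.snapshot("wrist"); s=sense(); print(s["tool_pos"],s["tcp_rot"],s["joint_pos"])
R,t,K=cam(p); print("cam",-R.T@t)
c=p["color"]; g=cv2.cvtColor(c,cv2.COLOR_BGR2GRAY)
m=np.zeros_like(g); m[185:240,285:345]=c[185:240,285:345,0]>130; fit(p,m,72,"hubtop wrist")
q=spotter.masks_of(p,"cup_wheel_mid")
for d in q: fit(p,d["mask"],15,"cup wr"+str(d["p"]))
for X in ([s["tool_pos"]+np.array([0,0,0])],[s["tool_pos"]-np.array([0,0,11])]): print("proj TCP",proj(p,X))
t_=optics.snapshot("top"); cv2.imwrite("pics/t8.png",cv2.resize(t_["color"][180:300,320:480],None,fx=5,fy=5,interpolation=cv2.INTER_CUBIC)); print("top proj TCP",proj(t_,s["tool_pos"]),proj(t_,[524,-121.3,72]))
sd=optics.snapshot("side"); cv2.imwrite("pics/s8.png",cv2.resize(sd["color"][150:300,220:400],None,fx=4,fy=4,interpolation=cv2.INTER_CUBIC)); print("side TCP",proj(sd,s["tool_pos"]),proj(sd,s["tool_pos"]-[0,0,11]))
E
```

```text
[ 526.93119861 -122.07743674  154.46517471] [179.7111133   -0.58396928   2.3099605 ] [-1.84306672e+01 -3.00140693e-01  9.96249991e+01 -6.43364036e-02
  8.00267205e+01  6.92716283e+01]
cam [ 605.23421403 -117.30194478  317.93236203]
hubtop wrist rect c [ 524.  -121.2] wh [29.1 28.5] ang(w) 3.2 | circ [ 524.1 -121.3] 14.7
cup wr0.89 rect c [ 521.4 -120.2] wh [55. 62.] ang(w) 63.0 | circ [ 520.1 -122. ] 32.2
cup wr0.77 rect c [ 638.  -100.9] wh [54.2 53.3] ang(w) 2.9 | circ [ 638.1 -101.1] 27.6
proj TCP [[317.83131201 257.15117992]]
proj TCP [[317.63730377 248.14824243]]
top proj TCP [[387.73235923 233.02765906]] [[382.24393243 235.78508511]]
side TCP [[298.531018   216.84155253]] [[298.67919135 220.08739627]]
```

View pics/t8.png

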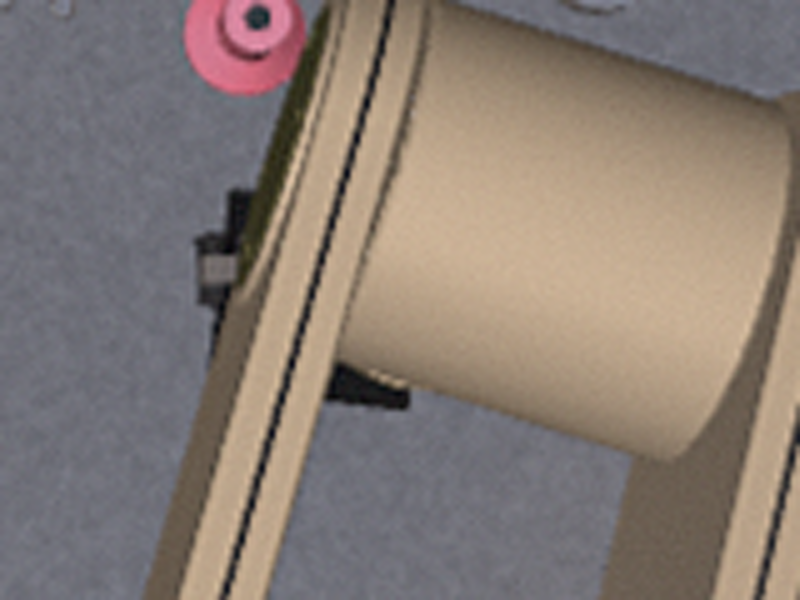

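View pics/s8.png

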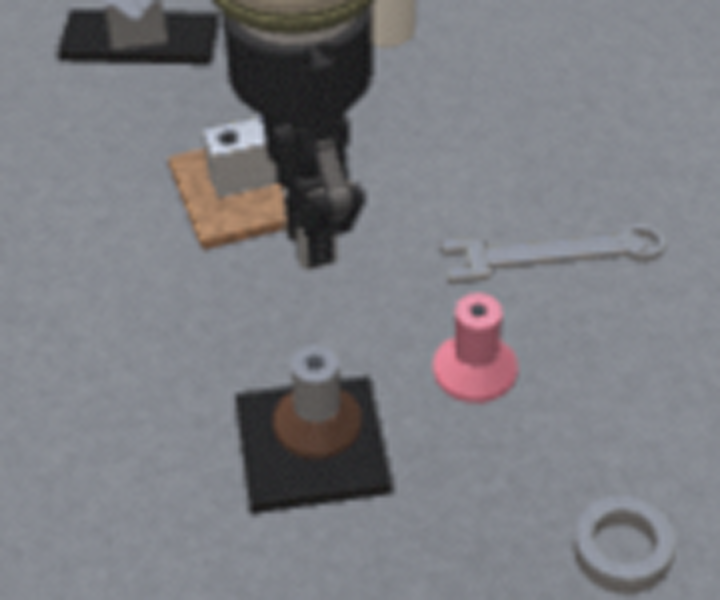

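```bash
python3 - <<'E'
from h import *
p=optics.snapshot("wrist"); s=sense(); T=s["tool_pos"]; print(T,s["finger_gap"])
im=cv2.resize(p["color"][230:400,230:410],None,fx=4,fy=4,interpolation=cv2.INTER_CUBIC)
Rt=np.array([np.cos(np.radians(2.3)),np.sin(np.radians(2.3)),0]);Ry=np.array([-Rt[1],Rt[0],0])
for dz,col in ((-11,(0,0,255)),(0,(0,255,0)),(8,(255,0,0)),(19,(0,255,255))):
  for dx in(-11,11):
    for sy in (-1,1):
      u=proj(p,T+Rt*dx+Ry*sy*s["finger_gap"]/2+[0,0,dz])[0]; cv2.circle(im,(int((u[0]-230+.5)*4),int((u[1]-230+.5)*4)),3,col,-1)
cv2.imwrite("pics/w9.png",im)
sd=optics.snapshot("side"); im=cv2.resize(sd["color"][180:230,270:330],None,fx=10,fy=10,interpolation=cv2.INTER_CUBIC)
for dz,col in ((-11,(0,0,255)),(0,(0,255,0)),(8,(255,0,0)),(19,(0,255,255))):
  for dx in(-11,11):
    for sy in (-1,):
      u=proj(sd,T+Rt*dx+Ry*sy*s["finger_gap"]/2+[0,0,dz])[0]; cv2.circle(im,(int((u[0]-270+.5)*10),int((u[1]-180+.5)*10)),3,col,-1)
cv2.imwrite("pics/s9.png",im)
E
```

```text
[ 526.11806367 -121.83522134  153.19778555] 16.81158033155573
```

View pics/w9.png

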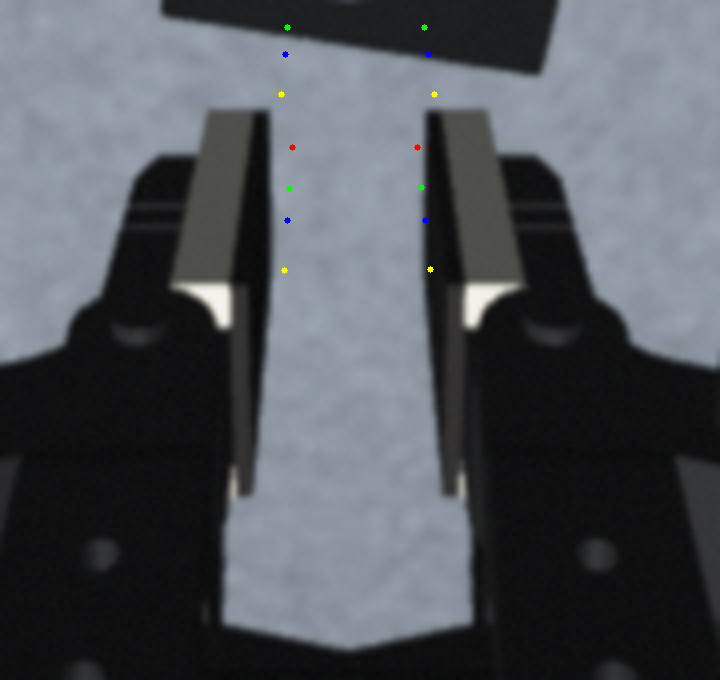

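View pics/s9.png

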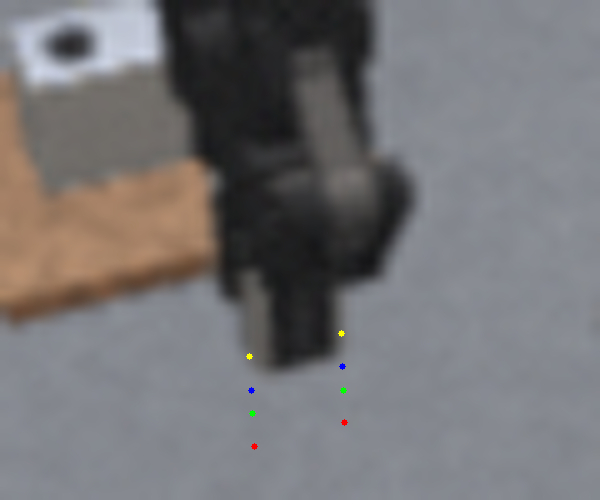

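The overlay shows the real fingertips about 15–20 mm above the reported TCP z, not 11 mm below. So only the hub's top few millimetres were pinched, and it slipped out. The cup has not moved. I'll take the fingertip height as T+17 at small gaps, grip deeper, and check visually.

Request:
apply_moves:
  series:
    - [0.7, [-0.001, 0, 0], 0]
    - [0.7, [-0.002, 0.0005, -0.02], 0]
    - [0.7, [-0.002, 0.0005, -0.06], 0]
    - [0.7, [-0.002, 0.0005, -0.1], 0]
    - [0.7, [-0.002, 0.0005, -0.113], 0]

```text
time: 14.62
tool_pos: [521.8, -120.6, 37.3]
tcp_rot: [179.9, -0.2, 2.3]
ft_force: [0.5, 0.5, -0.2]
finger_gap: 59.7
```

Request:
apply_moves:
  series:
    - [0.7, [0, 0, -0.004], 0]
    - [0.7, [0, 0, -0.008], 0]
    - [0.7, [0, 0, -0.01], 0]
    - [0.7, [0, 0, -0.01], 0]

```text
time: 15.12
tool_pos: [522.4, -120.8, 28.1]
tcp_rot: [179.8, -0.2, 2.3]
ft_force: [-0.7, 0.5, 0.2]
finger_gap: 59.9
```

```bash
cat >> h.py <<'E'
def ov(name,cam_="side",pts=True,f=8,half=(45,35),c=None):
    for i in range(2): p=optics.snapshot(cam_)
    s=sense(); T=s["tool_pos"]; print(s["time"],T.round(1),s["tcp_rot"].round(1),s["ft_force"].round(1),s["finger_gap"].round(1))
    u0=proj(p,T)[0] if c is None else np.array(c); x0=int(max(0,u0[0]-half[0])); y0=int(max(0,u0[1]-half[1]))
    im=cv2.resize(p["color"][y0:y0+2*half[1],x0:x0+2*half[0]],None,fx=f,fy=f,interpolation=cv2.INTER_CUBIC)
    a=np.radians(s["tcp_rot"][2]); X=np.array([np.cos(a),np.sin(a),0]);Y=np.array([-X[1],X[0],0])
    if pts:
      for dz,col in ((0,(0,255,0)),(18,(0,255,255))):
        for dx in (-11,11):
          for sy in (-1,1):
            u=proj(p,T+X*dx+Y*sy*s["finger_gap"]/2+[0,0,dz])[0]; cv2.circle(im,(int((u[0]-x0+.5)*f),int((u[1]-y0+.5)*f)),3,col,-1)
    cv2.imwrite("pics/"+name,im); return p
E
python3 -c "
from h import *
ov('s10.png')"
```

```text
Traceback (most recent call last):
  File "h.py", line 22, in ov
    s=sense(); T=s["tool_pos"]; print(s["time"],T.round(1),s["tcp_rot"].round(1),s["ft_force"].round(1),s["finger_gap"].round(1))
                                                                                                        ^^^^^^^^^^^^^^^^^^^^^
AttributeError: 'float' object has no attribute 'round'
```

```bash
sed -i 's/s\["finger_gap"\].round(1)/round(s["finger_gap"],1)/' h.py; python3 -c "
from h import *
ov('s10.png')"
```

```text
15.325 [ 522.1 -120.7   27.7] [179.8  -0.2   2.3] [-0.3 -0.4  0.5] 59.9
```

View pics/s10.png

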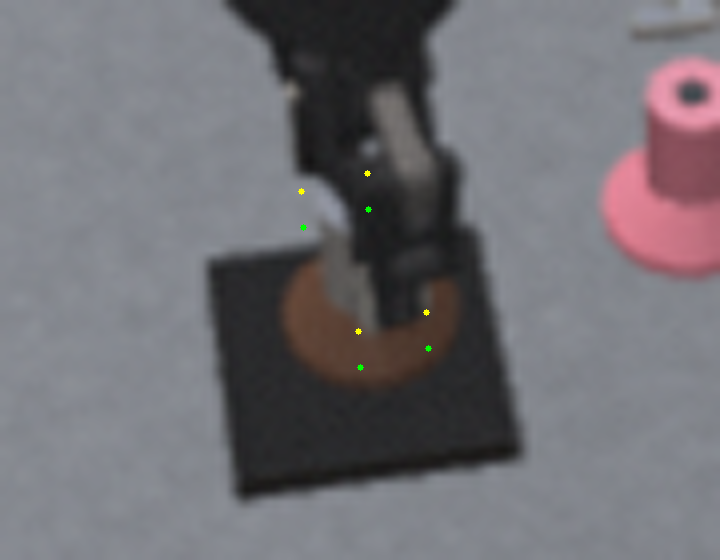

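The fingertip is now at about z 45, well down the hub and above the skirt. I close.

Request:
apply_moves:
  series:
    - [0.2, [0.0015, 0, -0.001], 0]
    - [0.2, [0.0015, 0, -0.001], 0]
    - [0.2, [0.0015, 0, -0.001], 0]
    - [0.2, [0.0015, 0, -0.001], 0]
    - [0.2, [0.0015, 0, -0.001], 0]
  grip_force: 50

```text
time: 15.95
tool_pos: [523.9, -120.9, 27.0]
tcp_rot: [179.8, -0.3, 2.3]
ft_force: [0.2, -1.1, 3.1]
finger_gap: 28.4
```

```bash
python3 -c "
from h import *
ov('s11.png')"
```

```text
16.05 [ 523.9 -120.9   27. ] [179.8  -0.3   2.3] [ 0.4 -1.4  3.5] 28.9
```

View pics/s11.png

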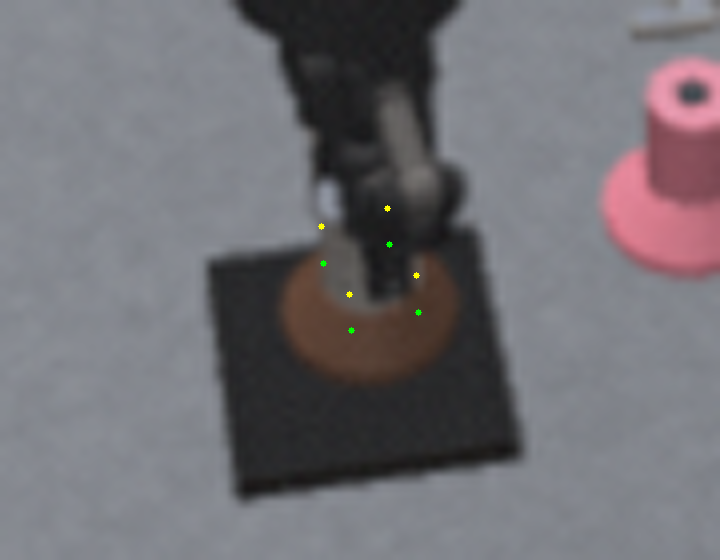

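Gap 29 mm, so the hub is held low. I lift and check.

Request:
apply_moves:
  series:
    - [0.2, [0, 0, 0.006], 0]
    - [0.2, [0, 0, 0.02], 0]
    - [0.2, [0, 0, 0.04], 0]
    - [0.2, [0, 0, 0.065], 0]
    - [0.2, [0, 0, 0.08], 0]

```text
time: 16.68
tool_pos: [524.5, -121.0, 108.9]
tcp_rot: [179.8, -0.3, 2.3]
ft_force: [0.9, -1.4, -3.4]
finger_gap: 28.7
```

```bash
python3 -c "
from h import *
ov('w12.png','wrist',f=1.2,half=(320,200),c=(320,200))"
```

```text
16.775 [ 525.3 -121.3  109.4] [179.8  -0.5   2.3] [ 0.3  0.1 -1.9] 28.2
```

View pics/w12.png

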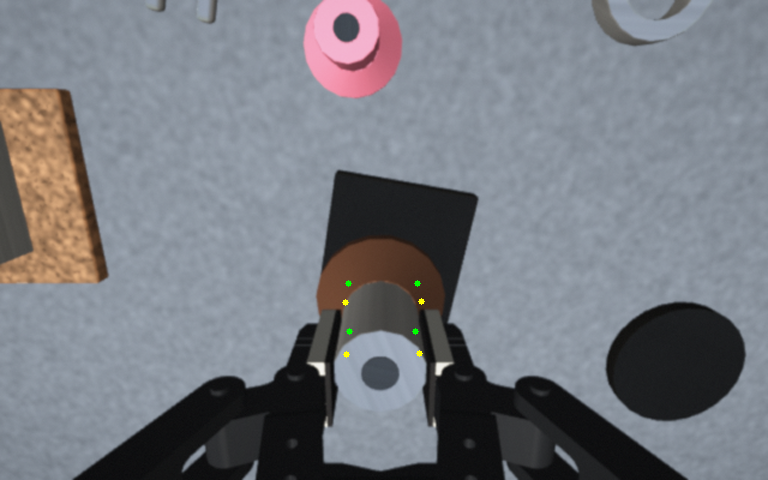

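The cup is held upright. I carry it to the round plate.

Request:
apply_moves:
  series:
    - [0.2, [-0.01, -0.025, 0], 0]
    - [0.2, [-0.027, -0.07, 0], 0]
    - [0.2, [-0.047, -0.12, 0], 0]
    - [0.2, [-0.065, -0.165, 0], 0]
    - [0.2, [-0.072, -0.185, 0], 0]

```text
time: 17.4
tool_pos: [451.7, -308.0, 108.4]
tcp_rot: [179.8, -0.4, 2.2]
ft_force: [-0.2, 0.7, -3.4]
finger_gap: 28.7
```

```bash
python3 - <<'E'
from h import *
p=ov('w13.png','wrist',f=1.2,half=(320,200),c=(320,200),pts=False)
s=sense();T=s["tool_pos"]
g=cv2.cvtColor(p["color"],cv2.COLOR_BGR2GRAY)
print("hub top if px", back(p,[[316.7,310.8]],T[2]+45)-T)
E
```

```text
17.5 [ 452.2 -307.7  108.6] [179.8  -0.4   2.2] [ 0.  0. -4.] 28.5
hub top if px [[-1.52885639 -0.61920289 45.        ]]
```

View pics/w13.png

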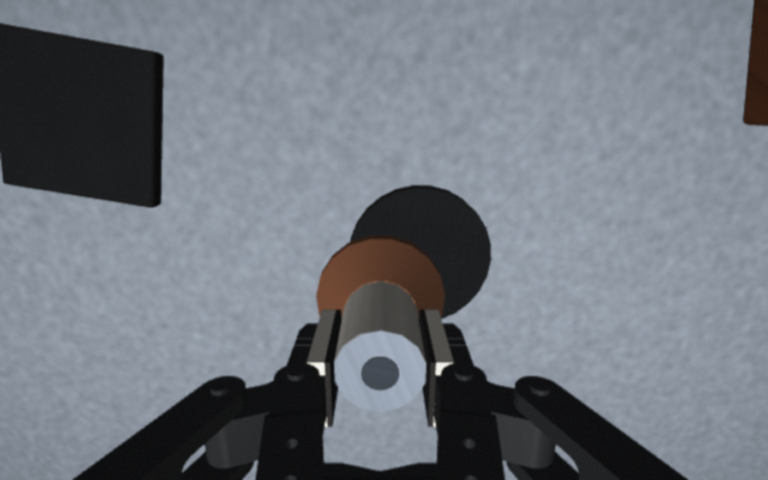

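```bash
python3 - <<'E'
from h import *
from scipy.optimize import least_squares
p=optics.snapshot("wrist"); s=sense(); print(s["tool_pos"])
R,t,K=cam(p); print("cam",-R.T@t)
g=cv2.cvtColor(p["color"],cv2.COLOR_BGR2GRAY)
m=((g<75)).astype(np.uint8); m[:,:280]=0; m[:150]=0; m[265:]=0; m[:,420:]=0
cs,_=cv2.findContours(m,0,cv2.CHAIN_APPROX_NONE); c=max(cs,key=cv2.contourArea)[:,0]
# keep pts: upper arc and right arc
k=(c[:,1]<190)|((c[:,0]>385)&(c[:,1]<245))
c=c[k]; k=(c[:,1]>150)&(c[:,0]>295); c=c[k]; print(len(c))
for z in (12,0):
  X=back(p,c,z)[:,:2]
  f=least_squares(lambda v:np.hypot(X[:,0]-v[0],X[:,1]-v[1])-46,[441,-334],loss="soft_l1"); print(z,f.x,np.sqrt(np.mean(f.fun**2)))
  f=least_squares(lambda v:np.hypot(X[:,0]-v[0],X[:,1]-v[1])-v[2],[441,-334,46],loss="soft_l1"); print(z,f.x)
E
```

```text
[ 452.77221722 -306.35688281  108.60007593]
cam [ 530.49803078 -303.2085314   270.1443438 ]
171
12 [ 440.87819238 -333.57271869] 0.4039369147050489
12 [ 441.36179006 -333.85785993   45.56476828]
0 [ 439.15382127 -336.13564504] 0.8691900942022253
0 [ 437.21821508 -335.28205649   47.68330213]
```

Request:
apply_moves:
  series:
    - [0.2, [-0.005, -0.013, -0.01], 0]
    - [0.2, [-0.0105, -0.0265, -0.035], 0]
    - [0.2, [-0.0105, -0.0265, -0.06], 0]
    - [0.2, [-0.0105, -0.0265, -0.071], 0]
    - [0.2, [-0.0105, -0.0265, -0.075], 0]

```text
time: 18.18
tool_pos: [442.0, -332.0, 32.6]
tcp_rot: [179.9, -0.3, 2.3]
ft_force: [-0.4, -0.3, -3.0]
finger_gap: 28.4
```

```bash
python3 -c "
from h import *
ov('s14.png',pts=False);ov('w14.png','wrist',f=1.2,half=(320,200),c=(320,200),pts=False)"
```

```text
18.275 [ 442.5 -332.7   33.7] [179.8  -0.4   2.2] [ 0.5  0.2 -3. ] 28.9
18.375 [ 443.  -333.2   34.6] [179.8  -0.5   2.2] [ 0.2 -0.2 -1.6] 28.5
```

View pics/s14.png

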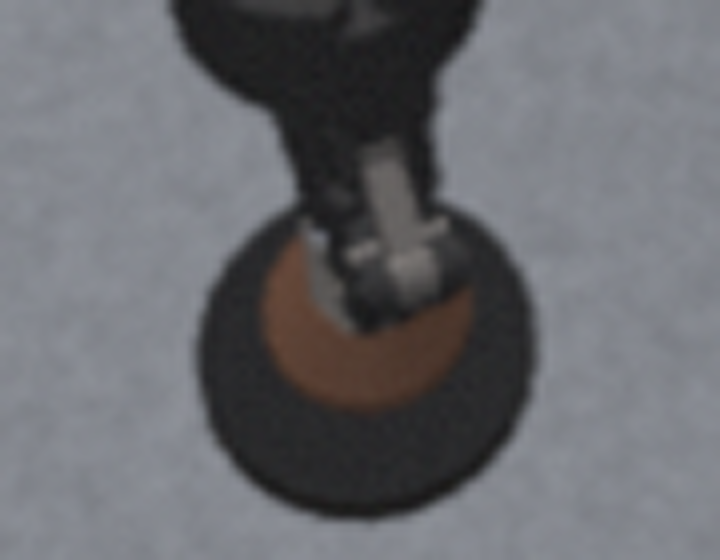

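View pics/w14.png

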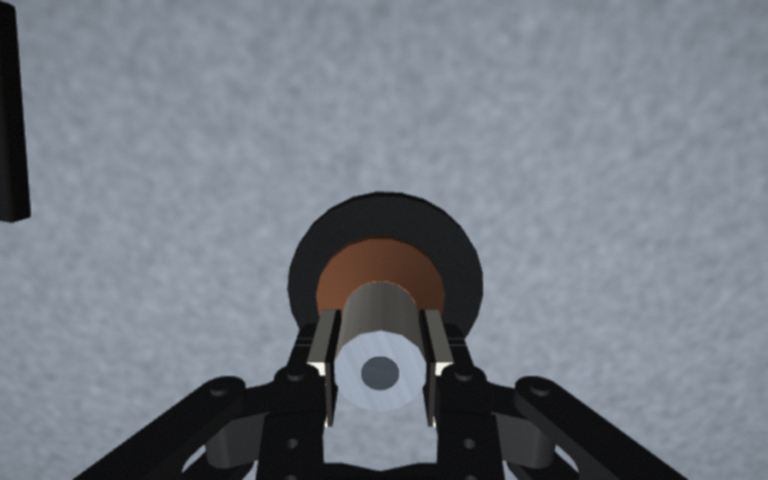

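The plate centre appears about 3 mm further to -y than the cup. I'll fit both outlines.

```bash
python3 - <<'E'
from h import *
from scipy.optimize import least_squares
p=optics.snapshot("wrist"); s=sense(); T=s["tool_pos"]; print(T)
c=p["color"].astype(int); g=c.mean(2)
red=((c[:,:,2]-c[:,:,0])>25).astype(np.uint8); red[265:]=0; red[:190]=0;red[:,:250]=0;red[:,400:]=0
dark=((g<75)|(red>0)).astype(np.uint8); dark[:150]=0; dark[:,:220]=0; dark[:,430:]=0; dark[268:]=0
def f(m,z,r,kf):
    cs,_=cv2.findContours(m,0,cv2.CHAIN_APPROX_NONE); q=max(cs,key=cv2.contourArea)[:,0]; q=q[kf(q)]
    X=back(p,q,z)[:,:2]
    a=least_squares(lambda v:np.hypot(X[:,0]-v[0],X[:,1]-v[1])-r,[441,-334],loss="soft_l1"); print(len(q),z,a.x.round(1),np.sqrt(np.mean(a.fun**2)).round(2))
f(dark,12,46,lambda q:(q[:,1]<264)&(q[:,1]>152))
# skirt rim at foot+6 = T-15+6
f(red,T[2]-9,28,lambda q:(q[:,1]<255)&(q[:,1]<235)) 
f(red,T[2]-9,28,lambda q:(q[:,1]<220)) 
E
```

```text
[ 443.04333641 -333.33695558   34.7275299 ]
379 12 [ 441.5 -335.4] 15.29
128 25.727529896118774 [ 442.6 -332. ] 4.69
90 25.727529896118774 [ 442.8 -331.9] 0.21
```

```bash
python3 - <<'E'
from h import *
from scipy.optimize import least_squares
p=optics.snapshot("wrist"); s=sense(); T=s["tool_pos"]; print(T)
g=p["color"].mean(2)
# radial edge search from guess centre in plate-top circle
for z in (12,0):
  pts=[]
  C=np.array([441,-335.])
  for a in np.radians(np.arange(-75,76,3)):
    best=None
    rr=np.arange(38,54,.25)
    X=np.c_[C[0]+rr*np.cos(a),C[1]+rr*np.sin(a),np.full(len(rr),z)]
    u=proj(p,X).astype(np.float32)
    v=cv2.remap(g.astype(np.float32),u[:,:1],u[:,1:],cv2.INTER_LINEAR)[:,0]
    d=np.gradient(cv2.GaussianBlur(v[:,None],(1,9),0)[:,0]); i=d.argmax()
    if d[i]>2: pts.append((np.degrees(a),rr[i],X[i,0],X[i,1]))
  P=np.array(pts); 
  q=least_squares(lambda v:np.hypot(P[:,2]-v[0],P[:,3]-v[1])-46,C,loss="soft_l1"); print(z,len(P),q.x.round(1),np.sqrt(np.mean(q.fun**2)).round(2)); 
  if z==12: print(np.c_[P[:,0],P[:,1]][::5])
E
```

```text
[ 442.96894817 -333.34272243   34.67573925]
12 51 [ 441.4 -334.4] 0.51
[[-75.    45.25]
 [-60.    45.25]
 [-45.    45.5 ]
 [-30.    46.25]
 [-15.    46.75]
 [  0.    46.75]
 [ 15.    46.75]
 [ 30.    46.75]
 [ 45.    46.5 ]
 [ 60.    46.  ]
 [ 75.    46.  ]]
0 51 [ 439.9 -334.8] 0.38
```

Plate centre is (441,-334.5) and the cup is at (442.8,-332), so I shift by (-1.7,-2.5) mm and lower.

Request:
apply_moves:
  series:
    - [0.2, [-0.001, -0.0015, -0.001], 0]
    - [0.2, [-0.0017, -0.0025, -0.003], 0]
    - [0.2, [-0.0017, -0.0025, -0.005], 0]
    - [0.2, [-0.0017, -0.0025, -0.006], 0]
    - [0.2, [-0.0017, -0.0025, -0.006], 0]

```text
time: 19.1
tool_pos: [441.1, -335.7, 28.4]
tcp_rot: [179.8, -0.5, 2.2]
ft_force: [0.3, -0.8, -3.2]
finger_gap: 28.7
```

Request:
apply_moves:
  series:
    - [0.2, [0, 0, -0.0005], 0]
    - [0.2, [0, 0, -0.001], 0]
    - [0.2, [0, 0, -0.0015], 0]
    - [0.2, [0, 0, -0.0015], 0]

```text
time: 19.6
tool_pos: [441.2, -335.7, 27.1]
tcp_rot: [179.8, -0.5, 2.2]
ft_force: [-1.0, 0.9, -1.5]
finger_gap: 28.6
```

Request:
apply_moves:
  series:
    - [0.2, [0, 0, -0.0005], 0]
    - [0.2, [0, 0, -0.001], 0]
    - [0.2, [0, 0, -0.001], 0]
    - [0.2, [0, 0, -0.001], 0]

```text
time: 20.1
tool_pos: [441.4, -335.9, 27.0]
tcp_rot: [179.8, -0.5, 2.2]
ft_force: [-2.6, 2.8, 7.0]
finger_gap: 28.5
```

Contact. I release and rise.

Request:
apply_moves:
  series:
    - [0.38, [0, 0, 0], 0]
    - [0.45, [0, 0, 0], 0]
    - [0.55, [0, 0, 0], 0]
    - [0.65, [0, 0, 0], 0]
    - [0.65, [0, 0, 0.005], 0]

```text
time: 20.72
tool_pos: [441.1, -335.5, 31.6]
tcp_rot: [179.8, -0.4, 2.2]
ft_force: [0.5, 0.2, -0.3]
finger_gap: 55.5
```

Request:
apply_moves:
  series:
    - [0.65, [0, 0, 0.02], 0]
    - [0.7, [0, 0, 0.06], 0]
    - [0.9, [0, 0, 0.11], 0]
    - [1, [0, 0, 0.16], 0]
    - [1, [-0.03, 0, 0.185], 0]

```text
time: 21.35
tool_pos: [412.7, -336.4, 220.9]
tcp_rot: [179.6, -0.7, 2.3]
ft_force: [0.1, -1.6, 0.2]
finger_gap: 85.8
```

```bash
cat >> h.py <<'E'
from scipy.optimize import least_squares
def circ_edge(p,C,r,z,sign=1,angs=np.arange(-180,180,4),span=7,img=None):
    g=(p["color"].mean(2) if img is None else img).astype(np.float32); C=np.array(C,float); P=[]
    for a in np.radians(angs):
        rr=np.arange(r-span,r+span,.25); X=np.c_[C[0]+rr*np.cos(a),C[1]+rr*np.sin(a),np.full(len(rr),z)]
        u=proj(p,X).astype(np.float32); v=cv2.remap(g,u[:,:1],u[:,1:],cv2.INTER_LINEAR)[:,0]
        d=sign*np.gradient(cv2.GaussianBlur(v[:,None],(1,9),0)[:,0]); i=d.argmax()
        if d[i]>2: P.append(X[i,:2])
    P=np.array(P); q=least_squares(lambda v:np.hypot(P[:,0]-v[0],P[:,1]-v[1])-v[2],[*C,r],loss="soft_l1",f_scale=.5)
    print("circle",len(P),q.x.round(1),"med res",np.median(abs(q.fun)).round(2)); return q.x
E
python3 - <<'E'
from h import *
p=ov('w15.png','wrist',f=1.2,half=(320,200),c=(320,200),pts=False)
R,t,K=cam(p); print(-R.T@t)
circ_edge(p,(441,-334),46,12)
c=p["color"].astype(np.float32)
circ_edge(p,(441,-334),28,18,-1,img=c[:,:,2]-c[:,:,0])
m=((c[:,:,0]>125)&(c[:,:,0]-c[:,:,2]<60)).astype(np.uint8); u=proj(p,[441,-334,72])[0].astype(int); k=np.zeros_like(m); k[u[1]-28:u[1]+28,u[0]-24:u[0]+24]=1
print(u)
E
```

```text
21.45 [ 411.1 -337.3  221.5] [179.5  -0.7   2.2] [ 1.1 -0.3 -0.2] 85.2
[ 487.67017486 -331.82462261  385.39175353]
circle 90 [ 440.7 -334.6   45.5] med res 0.1
circle 90 [ 441.5 -334.9   28. ] med res 0.12
[313 149]
```

View pics/w15.png

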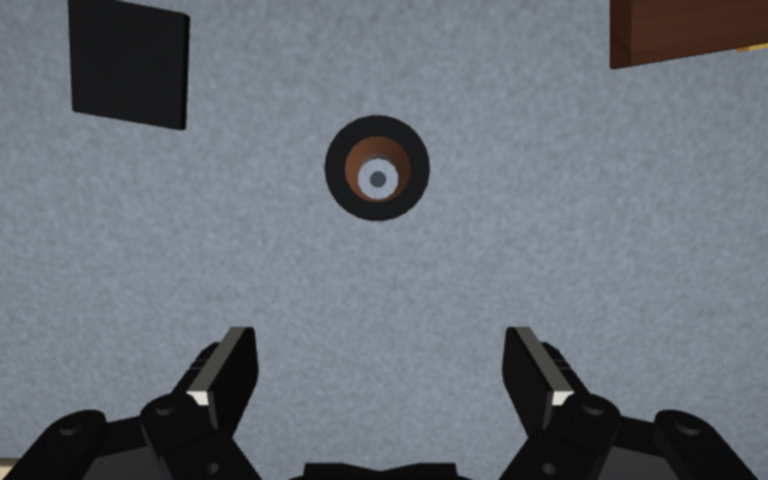

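The cup is centred to within about 1 mm: cup (441.5,-334.9) against plate (440.7,-334.6). Next is the V-block.

Request:
apply_moves:
  series:
    - [1, [0.01, 0.055, 0], 0]
    - [1, [0.02, 0.11, 0], 0]
    - [1, [0.03, 0.165, 0], 0]
    - [1, [0.04, 0.22, 0], 0]
    - [1, [0.05, 0.275, 0], 0]

```text
time: 22.08
tool_pos: [461.1, -60.2, 220.8]
tcp_rot: [179.5, -0.7, 2.2]
ft_force: [1.1, -0.4, -0.0]
finger_gap: 85.8
```

Request:
apply_moves:
  series:
    - [1, [0, 0.055, 0], 0]
    - [1, [-0.002, 0.11, 0], 0]
    - [1, [-0.004, 0.165, 0], 0]
    - [1, [-0.006, 0.22, 0], 0]
    - [1, [-0.008, 0.275, 0], 0]

```text
time: 22.7
tool_pos: [452.5, 216.8, 220.1]
tcp_rot: [179.5, -0.6, 2.2]
ft_force: [1.0, -0.3, 0.8]
finger_gap: 85.6
```

Request:
apply_moves:
  series:
    - [1, [-0.01, 0.05, 0], 0]
    - [1, [-0.014, 0.08, 0], 0]
    - [1, [-0.014, 0.08, 0], 0]

```text
time: 23.08
tool_pos: [437.4, 298.8, 219.1]
tcp_rot: [179.5, -0.6, 2.4]
ft_force: [-0.3, -0.2, 0.2]
finger_gap: 85.4
```

```bash
python3 - <<'E'
from h import *
p=ov('w16.png','wrist',f=1.2,half=(320,200),c=(320,200),pts=False)
for n,z in (("v_block_mid",56),("plate_long",12),("vice_jaw_mid",56),("cork_pad",12)):
    for d in spotter.masks_of(p,n)[:1]: fit(p,d["mask"],z,n+str(round(d["p"],2)))
E
```

```text
23.175 [438.2 296.7 219.4] [179.5  -0.6   2.2] [-0.3 -0.9 -0.1] 85.3
v_block_mid0.71 rect c [492.8 314.1] wh [43.8 44.9] ang(w) 84.1 | circ [493.4 314.1] 30.0
plate_long0.77 rect c [494.4 311.4] wh [ 59.8 126. ] ang(w) 70.8 | circ [494.2 311.8] 67.6
vice_jaw_mid0.62 rect c [549.1 124.3] wh [79.3 48.8] ang(w) 2.1 | circ [549.5 123.4] 45.3
cork_pad0.96 rect c [546.3 113.7] wh [118.2  98.6] ang(w) 2.4 | circ [546.9 112.7] 75.4
```

View pics/w16.png

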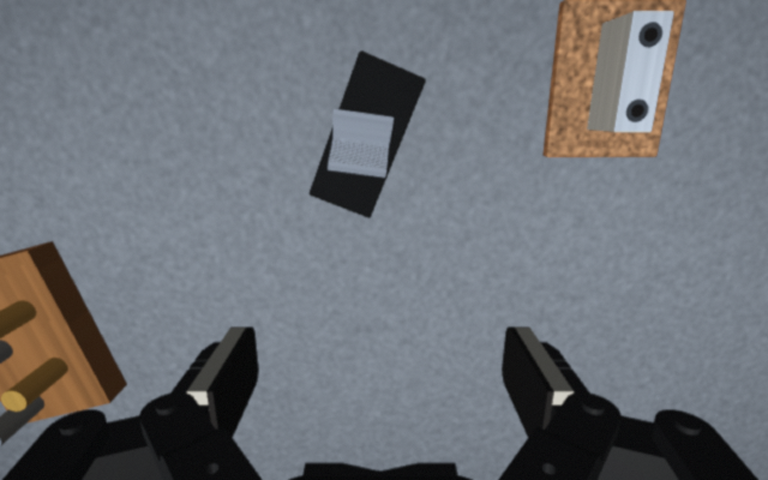

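The V-block is at (492.8,314.1) with its sides at -5.9°, and the groove runs roughly along world y. I'll grip across its y sides at yaw 84° (turn +1.43 rad).

Request:
apply_moves:
  series:
    - [1, [0.01, 0.004, 0], 0.17]
    - [1, [0.02, 0.008, 0], 0.35]
    - [1, [0.03, 0.012, 0], 0.53]
    - [1, [0.04, 0.015, 0], 0.71]
    - [1, [0.05, 0.017, 0], 0.89]

```text
time: 24.0
tool_pos: [489.6, 312.1, 220.2]
tcp_rot: [179.5, -0.7, 53.3]
ft_force: [0.6, -0.1, 0.3]
finger_gap: 85.1
```

```bash
python3 - <<'E'
from h import *
s=sense(); print(s["tool_pos"],s["tcp_rot"],np.radians(84.1-s["tcp_rot"][2]))
E
```

```text
[489.55919556 312.09994343 220.21841905] [179.48573504  -0.65950239  53.3330765 ] 0.5369841158012431
```

Request:
apply_moves:
  series:
    - [0.9, [0.002, -0.01, -0.01], 0.17]
    - [0.9, [0.003, -0.02, -0.03], 0.35]
    - [0.9, [0.003, -0.027, -0.05], 0.537]
    - [0.9, [0.003, -0.027, -0.06], 0.537]
    - [0.9, [0.003, -0.027, -0.06], 0.537]

```text
time: 24.62
tool_pos: [492.3, 284.6, 159.6]
tcp_rot: [179.6, -0.6, 83.8]
ft_force: [0.2, 0.7, 0.0]
finger_gap: 77.0
```

```bash
python3 - <<'E'
from h import *
p=ov('w17.png','wrist',f=1.2,half=(320,200),c=(320,200),pts=False)
for n,z in (("v_block_mid",56),("plate_long",12)):
    for d in spotter.masks_of(p,n)[:1]: fit(p,d["mask"],z,n+str(round(d["p"],2)))
E
```

```text
24.725 [493.  285.4 161.1] [179.4  -0.7  83.9] [ 0.3 -0.   0.2] 76.7
v_block_mid0.92 rect c [493.5 316.3] wh [48.7 44.9] ang(w) 84.7 | circ [492.5 316.3] 31.2
plate_long0.68 rect c [469.3 320.9] wh [59.1 73.4] ang(w) 70.1 | circ [470.3 321.4] 45.5
```

View pics/w17.png

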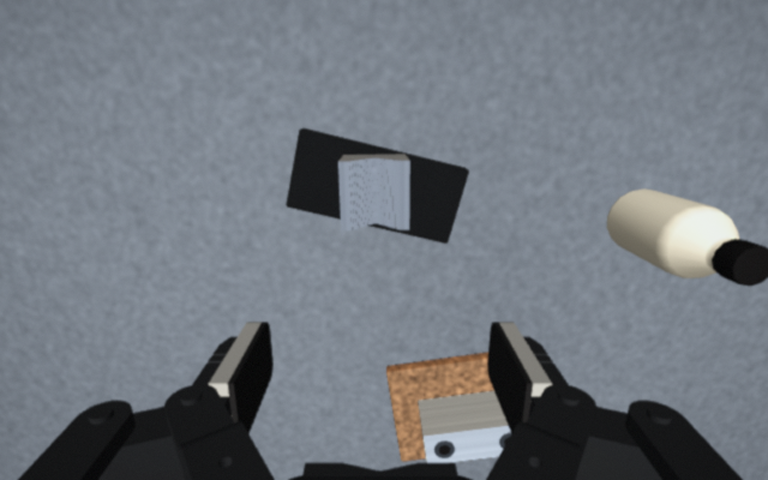

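Request:
apply_moves:
  series:
    - [0.9, [0, 0.012, -0.01], 0]
    - [0.9, [0, 0.025, -0.035], 0]
    - [0.85, [0, 0.0287, -0.065], 0]
    - [0.85, [0, 0.0287, -0.08], 0]
    - [0.85, [0, 0.0287, -0.08], 0]

```text
time: 25.45
tool_pos: [492.0, 314.0, 79.9]
tcp_rot: [179.5, -0.6, 84.0]
ft_force: [0.4, -0.7, -0.2]
finger_gap: 72.3
```

```bash
python3 - <<'E'
from h import *
p=ov('w18.png','wrist',f=1.2,half=(320,200),c=(320,200))
ov('s18.png',f=8)
E
```

```text
25.55 [493.7 314.6  82.3] [179.3  -0.7  84. ] [-0.5 -0.7  0.8] 72.1
25.65 [494.2 314.7  83. ] [179.3  -0.8  84. ] [0.  0.4 0.7] 72.6
```

View pics/w18.png

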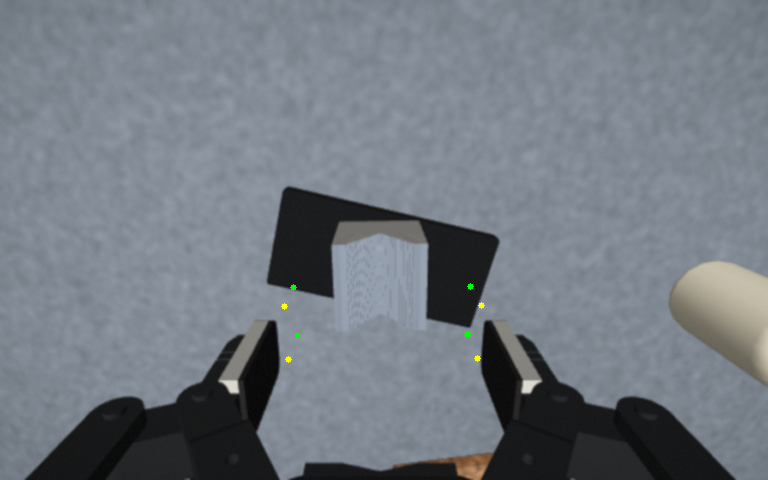

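View pics/s18.png

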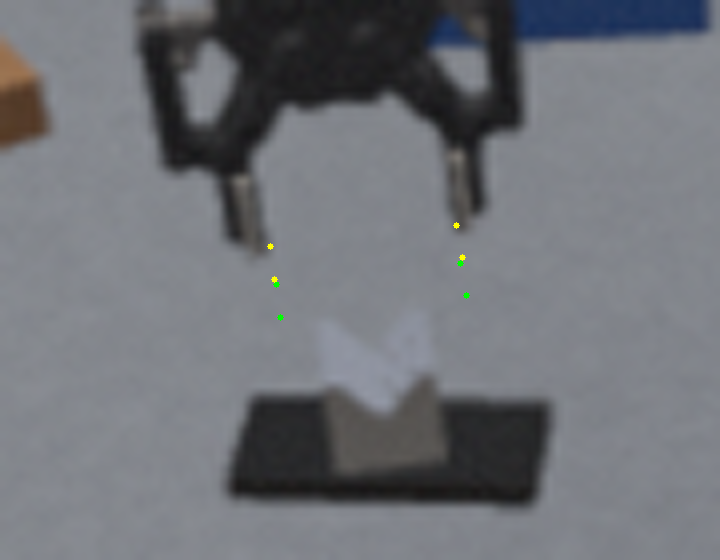

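Both views show the block centred between the fingers (wrist column 380 against 380). I descend.

Request:
apply_moves:
  series:
    - [0.85, [-0.0005, -0.0005, -0.015], 0]
    - [0.85, [-0.0005, -0.0005, -0.035], 0]
    - [0.85, [-0.0005, -0.0005, -0.055], 0]
    - [0.85, [-0.0005, -0.0005, -0.07], 0]
    - [0.85, [-0.0005, -0.0005, -0.075], 0]

```text
time: 26.28
tool_pos: [492.5, 313.5, 5.8]
tcp_rot: [179.4, -0.7, 84.0]
ft_force: [0.0, -0.1, 0.6]
finger_gap: 72.6
```

```bash
python3 - <<'E'
from h import *
ov('s19.png',f=8)
E
```

```text
26.375 [493.2 313.9   7.1] [179.3  -0.7  84. ] [ 0.5 -0.   0. ] 72.4
```

View pics/s19.png

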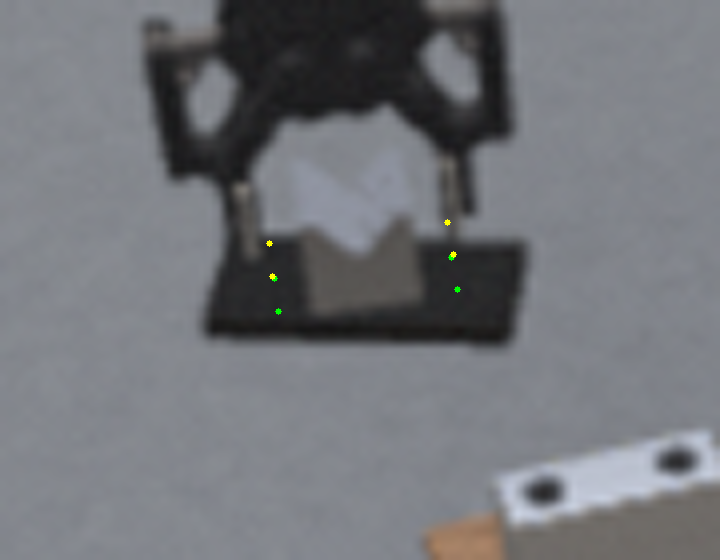

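Request:
apply_moves:
  series:
    - [0.4, [0, 0, 0], 0]
    - [0.4, [0, 0, 0], 0]
    - [0.4, [0, 0, 0], 0]
    - [0.4, [0, 0, 0], 0]
    - [0.4, [0, 0, 0], 0]
  grip_force: 60

```text
time: 27.0
tool_pos: [494.0, 314.4, 8.2]
tcp_rot: [179.3, -0.8, 84.0]
ft_force: [0.3, -0.1, 6.1]
finger_gap: 43.0
```

```bash
python3 - <<'E'
from h import *
ov('s20.png',f=8)
E
```

```text
27.1 [494.  314.4   8.2] [179.3  -0.8  84. ] [ 0.1 -0.4  5.2] 43.3
```

View pics/s20.png

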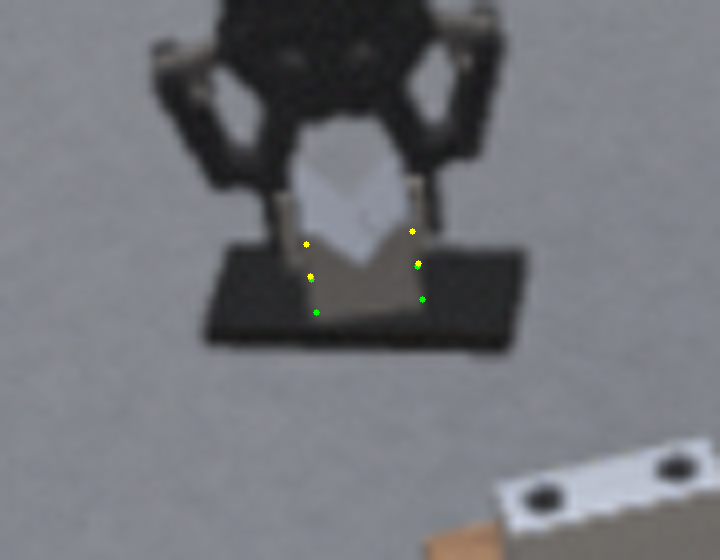

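Gripped (43 mm). I lift and carry it to the square plate.

Request:
apply_moves:
  series:
    - [0.4, [0, 0, 0.006], 0]
    - [0.4, [0, 0, 0.02], 0]
    - [0.4, [0, 0, 0.045], 0]
    - [0.4, [0, 0, 0.08], 0]
    - [0.4, [0, 0, 0.11], 0]

```text
time: 27.72
tool_pos: [494.0, 314.4, 120.0]
tcp_rot: [179.2, -0.8, 84.0]
ft_force: [0.1, 0.3, -3.4]
finger_gap: 43.1
```

Request:
apply_moves:
  series:
    - [0.4, [0.001, -0.03, 0.003], 0]
    - [0.4, [0.003, -0.075, 0.003], 0]
    - [0.4, [0.005, -0.125, 0.003], 0]
    - [0.4, [0.007, -0.175, 0.003], 0]
    - [0.4, [0.01, -0.225, 0.003], -0.02]

```text
time: 28.35
tool_pos: [503.7, 87.9, 123.7]
tcp_rot: [179.2, -0.8, 82.9]
ft_force: [0.2, -0.8, -4.6]
finger_gap: 43.0
```

Request:
apply_moves:
  series:
    - [0.4, [0.002, -0.05, 0], 0]
    - [0.4, [0.005, -0.1, 0], -0.01]
    - [0.4, [0.008, -0.15, 0], -0.01]
    - [0.4, [0.01, -0.185, 0], -0.01]
    - [0.4, [0.012, -0.2, 0], -0.01]

```text
time: 28.98
tool_pos: [515.5, -114.0, 124.2]
tcp_rot: [179.2, -0.8, 82.2]
ft_force: [1.0, 0.2, -3.6]
finger_gap: 43.2
```

```bash
python3 - <<'E'
from h import *
p=ov('w21.png','wrist',f=1.2,half=(320,200),c=(320,200),pts=False)
for d in spotter.masks_of(p,"plate_square")[:1]: fit(p,d["mask"],12,str(d["p"]))
ov('s21.png',f=6,half=(60,45))
E
```

```text
29.075 [ 515.7 -113.3  124. ] [179.2  -0.8  82.2] [ 0.1  0.5 -3.2] 43.0
0.95 rect c [ 519.  -119.9] wh [72.4 89.9] ang(w) 82.0 | circ [ 519.7 -120.3] 56.3
29.225 [ 515.6 -111.   123.7] [179.2  -0.9  82.3] [ 0.1 -0.6 -3.3] 43.0
```

View pics/w21.png

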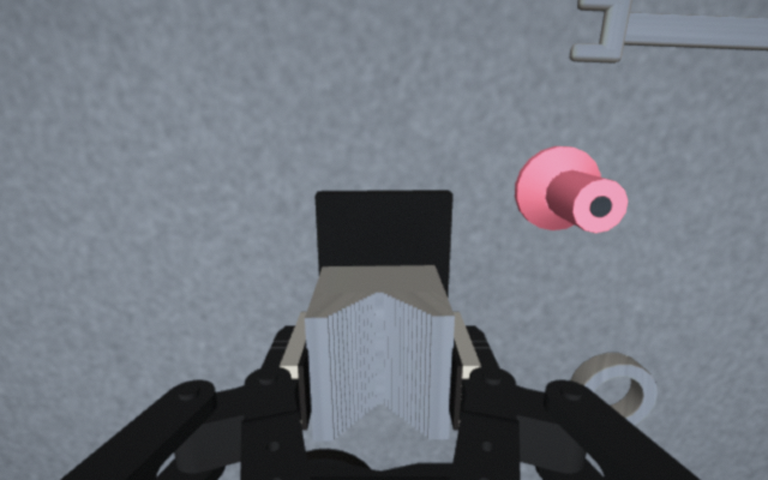

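View pics/s21.png

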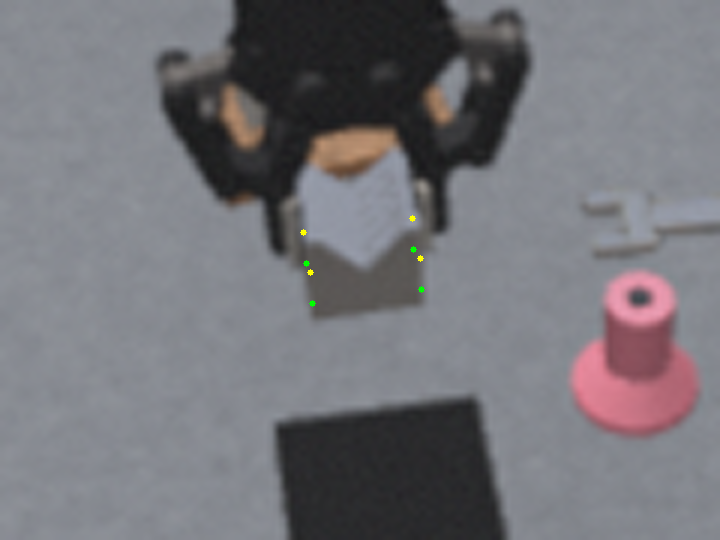

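Request:
apply_moves:
  series:
    - [0.4, [0.001, -0.008, -0.015], 0]
    - [0.4, [0.0025, -0.019, -0.04], 0]
    - [0.4, [0.0025, -0.019, -0.07], 0]
    - [0.4, [0.0025, -0.019, -0.09], 0]
    - [0.4, [0.0025, -0.019, -0.1], 0]

```text
time: 29.85
tool_pos: [516.6, -129.0, 21.2]
tcp_rot: [179.4, -0.9, 82.4]
ft_force: [-0.1, 1.2, -4.4]
finger_gap: 43.1
```

```bash
python3 - <<'E'
from h import *
for i in range(3): optics.snapshot("wrist")
p=ov('w22.png','wrist',f=1.2,half=(320,200),c=(320,200),pts=False)
R,t,K=cam(p); print("cam",-R.T@t)
p=ov('s22.png',f=8,pts=False)
E
```

```text
30.1 [ 518.9 -130.2   24.6] [179.2  -0.8  82.3] [-0.6 -0.  -3.5] 43.2
cam [526.44007309 -52.09246771 186.22055848]
30.2 [ 519.  -130.3   24.8] [179.1  -0.8  82.3] [-0.2  0.3 -3.1] 42.9
```

View pics/w22.png

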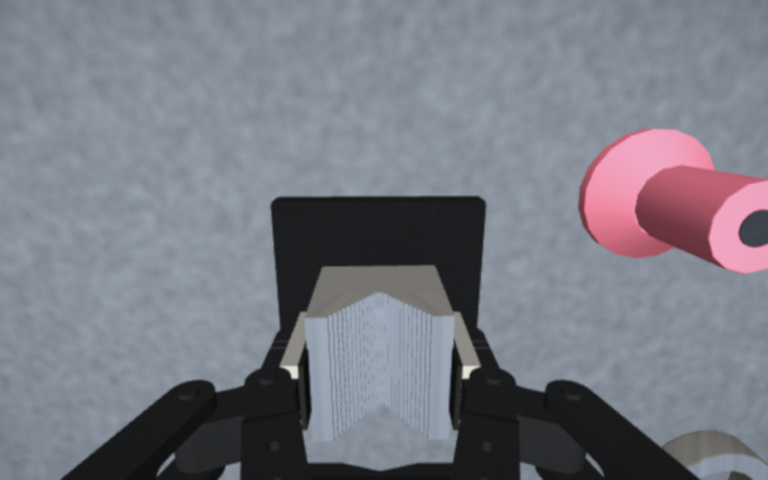

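View pics/s22.png

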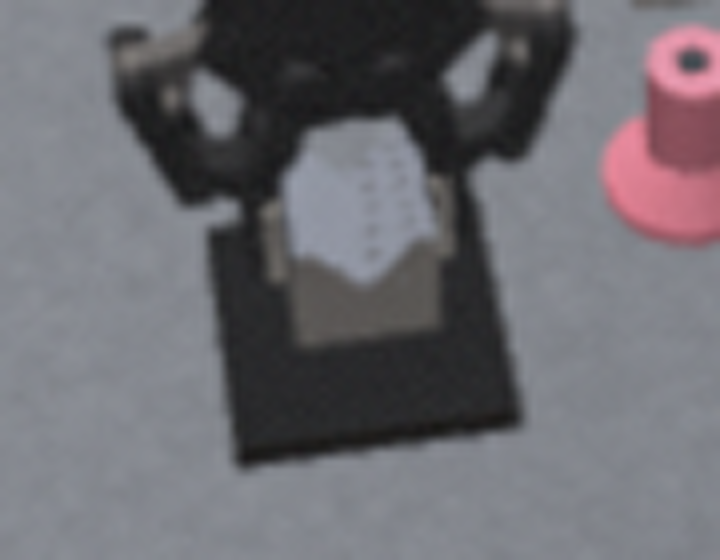

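```bash
python3 - <<'E'
from h import *
p=optics.snapshot("wrist"); s=sense(); T=s["tool_pos"]; print(T)
g=p["color"].mean(2)
print("col316 rows158-175",g[158:176,300:330].mean(1).round(0)); print("rows214-228",g[212:230,300:330].mean(1).round(0))
a=np.radians(s["tcp_rot"][2]); X=np.array([np.cos(a),np.sin(a),0]); Y=np.array([-X[1],X[0],0])
foot=T[2]-8.2+12
for nm,uv,z in (("plate bottom edge",(315.5,164),0),("plate top edge",(315.5,167),12),("block foot edge",(315.5,220.8),foot)):
    w_=back(p,[uv],z)[0]; print(nm,w_.round(1),"along toolx rel T",((w_-T)@X).round(1))
for row in (180,200):
    r_=g[row]; d=np.gradient(cv2.GaussianBlur(r_.astype(np.float32)[None],(5,1),0)[0]); l=220+d[220:270].argmin(); rr=380+d[380:430].argmax(); print(row,l,rr)
    for u in (l,rr): print(((back(p,[(u,row)],12)[0]-T)@Y).round(1))
for row in (221,):
    r_=p["color"][222:226].astype(np.float32).mean((0,2)); d=np.gradient(cv2.GaussianBlur(r_[None],(5,1),0)[0]); l=250+d[250:290].argmax(); rr=345+d[345:385].argmin(); print("blk",l,rr,[((back(p,[(u,223)],foot)[0]-T)@Y).round(1) for u in (l,rr)])
E
```

```text
[ 518.95387252 -130.26492105   24.73150793]
col316 rows158-175 [149. 148. 148. 142. 115.  65.  30.  23.  26.  29.  30.  30.  30.  30.
  30.  30.  30.  30.]
rows214-228 [ 29.  29.  29.  29.  29.  29.  29.  29.  37.  66. 100. 113. 115. 115.
 115. 115. 115. 115.]
plate bottom edge [524.5 -87.2   0. ] along toolx rel T 43.4
plate top edge [524.4 -86.5  12. ] along toolx rel T 44.1
block foot edge [ 521.2 -108.8   28.5] along toolx rel T 21.6
180 225 402
45.9
-43.3
200 226 401
46.2
-43.5
blk 267 363 [np.float64(23.6), np.float64(-21.9)]
```

Block and plate centres agree to about 0.5 mm. I lower it.

Request:
apply_moves:
  series:
    - [0.4, [-0.0005, 0, -0.003], 0]
    - [0.4, [-0.0005, 0, -0.007], 0]
    - [0.4, [-0.0005, 0, -0.011], 0]
    - [0.4, [-0.0005, 0, -0.0135], 0]
    - [0.4, [-0.0005, 0, -0.014], 0]

```text
time: 30.88
tool_pos: [518.1, -130.2, 10.3]
tcp_rot: [179.2, -0.8, 82.3]
ft_force: [0.1, 0.8, -4.7]
finger_gap: 43.0
```

Request:
apply_moves:
  series:
    - [0.4, [0, 0, -0.0005], 0]
    - [0.4, [0, 0, -0.001], 0]
    - [0.4, [0, 0, -0.001], 0]
    - [0.4, [0, 0, -0.001], 0]

```text
time: 31.38
tool_pos: [518.2, -130.2, 9.4]
tcp_rot: [179.2, -0.8, 82.3]
ft_force: [0.3, 0.3, -3.1]
finger_gap: 42.9
```

Request:
apply_moves:
  series:
    - [0.4, [0, 0, -0.0005], 0]
    - [0.4, [0, 0, -0.001], 0]
    - [0.4, [0, 0, -0.001], 0]
    - [0.4, [0, 0, -0.001], 0]

```text
time: 31.88
tool_pos: [518.2, -130.2, 8.4]
tcp_rot: [179.2, -0.8, 82.3]
ft_force: [-0.3, 0.2, -3.8]
finger_gap: 43.2
```

Request:
apply_moves:
  series:
    - [0.4, [0, 0, -0.0005], 0]
    - [0.4, [0, 0, -0.001], 0]
    - [0.4, [0, 0, -0.001], 0]
    - [0.4, [0, 0, -0.001], 0]

```text
time: 32.38
tool_pos: [518.3, -130.2, 8.2]
tcp_rot: [179.2, -0.8, 82.3]
ft_force: [-4.7, 0.5, 6.3]
finger_gap: 43.2
```

Contact. I release and rise.

Request:
apply_moves:
  series:
    - [0.52, [0, 0, 0], 0]
    - [0.58, [0, 0, 0], 0]
    - [0.65, [0, 0, 0], 0]
    - [0.75, [0, 0, 0], 0]
    - [0.8, [0, 0, 0.005], 0]

```text
time: 33.0
tool_pos: [517.9, -130.1, 13.0]
tcp_rot: [179.2, -0.8, 82.3]
ft_force: [0.5, 1.1, -0.7]
finger_gap: 68.4
```

Request:
apply_moves:
  series:
    - [0.8, [0, 0, 0.02], 0]
    - [0.9, [0, 0, 0.06], 0]
    - [1, [0, 0, 0.11], 0]
    - [1, [-0.005, -0.01, 0.16], 0]
    - [1, [-0.005, -0.025, 0.2], 0]

```text
time: 33.62
tool_pos: [513.2, -155.2, 215.9]
tcp_rot: [179.1, -0.8, 82.4]
ft_force: [0.3, -0.0, 0.6]
finger_gap: 85.8
```

```bash
python3 - <<'E'
from h import *
p=ov('w23.png','wrist',f=1.2,half=(320,200),c=(320,200),pts=False)
R,t,K=cam(p); print("cam",-R.T@t)
for n,z in (("v_block_mid",56),("plate_square",12)):
    for d in spotter.masks_of(p,n)[:1]: fit(p,d["mask"],z,n+str(round(d["p"],2)))
m=(p["color"].mean(2)<70).astype(np.uint8); m[:60]=0;m[240:]=0;m[:,:200]=0;m[:,450:]=0
fit(p,m,12,"dark")
E
```

```text
33.725 [ 515.7 -157.4  219.7] [178.6  -0.7  82.3] [ 0.9 -0.3 -0. ] 85.6
cam [522.03151153 -79.3626756  383.90416411]
v_block_mid0.8 rect c [ 517.9 -128.6] wh [49.5 44.4] ang(w) 83.2 | circ [ 518.  -128.6] 32.0
dark rect c [ 517.6 -130. ] wh [88.1 89.2] ang(w) 82.3 | circ [ 517.5 -130. ] 61.6
```

View pics/w23.png

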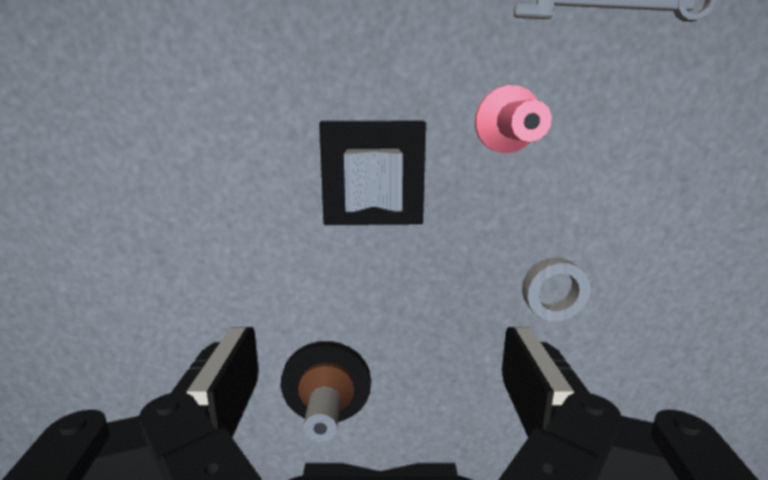

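The V-block is centred: block top about (517.9,-131) after removing the visible side, plate (517.6,-130), both at 82–83°. Now the jaw from the cork.

Request:
apply_moves:
  series:
    - [1, [0, 0.03, 0], -0.17]
    - [1, [0, 0.06, 0], -0.35]
    - [1, [0, 0.09, 0], -0.53]
    - [1, [0, 0.12, 0], -0.71]
    - [1, [-0.005, 0.15, 0], -0.89]

```text
time: 34.45
tool_pos: [507.2, -4.0, 212.0]
tcp_rot: [179.2, -0.7, 31.0]
ft_force: [0.1, 1.0, -0.3]
finger_gap: 85.6
```

Request:
apply_moves:
  series:
    - [1, [-0.005, 0.03, 0], -0.17]
    - [1, [-0.01, 0.07, 0], -0.35]
    - [1, [-0.013, 0.11, 0], -0.52]
    - [1, [-0.013, 0.12, 0], -0.52]
    - [1, [-0.013, 0.12, 0], -0.52]

```text
time: 35.08
tool_pos: [493.5, 116.2, 210.7]
tcp_rot: [179.2, -0.5, 1.5]
ft_force: [-0.5, -0.2, 0.4]
finger_gap: 85.5
```

```bash
python3 - <<'E'
from h import *
optics.snapshot("wrist");optics.snapshot("wrist")
p=ov('w24.png','wrist',f=1.2,half=(320,200),c=(320,200),pts=False)
g=p["color"].astype(int); m=(g[:,:,0]>165).astype(np.uint8); m[250:]=0
u=proj(p,[549,113,56])[0].astype(int); k=np.zeros_like(m); k[max(0,u[1]-70):u[1]+70,u[0]-40:u[0]+40]=1
fit(p,cv2.morphologyEx(m*k,cv2.MORPH_CLOSE,np.ones((3,3))),56,"jaw top")
E
```

```text
35.275 [494.3 114.9 211.6] [179.2  -0.6   1.2] [-0.2  0.6  0.3] 85.1
jaw top rect c [549.4 114.9] wh [79.6 27.2] ang(w) 2.0 | circ [549.4 114.8] 41.6
```

View pics/w24.png

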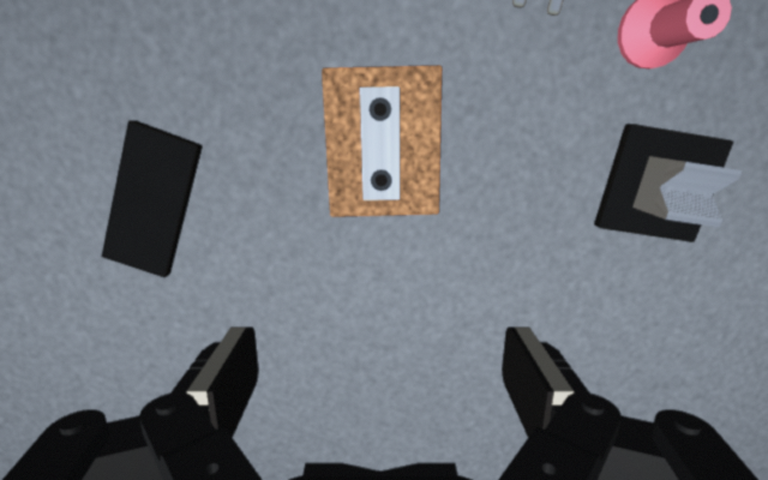

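The long plate is empty. The jaw is at (549.4,114.9) with yaw 2.0°.

Request:
apply_moves:
  series:
    - [0.8, [0.03, 0, -0.01], 0.014]
    - [0.7, [0.055, 0, -0.05], 0.014]
    - [0.7, [0.055, 0, -0.1], 0.014]
    - [0.7, [0.055, 0, -0.13], 0.014]
    - [0.7, [0.055, 0, -0.13], 0.014]

```text
time: 35.9
tool_pos: [546.8, 113.6, 78.5]
tcp_rot: [179.1, -0.3, 1.9]
ft_force: [0.3, 0.2, 0.7]
finger_gap: 59.8
```

```bash
python3 - <<'E'
from h import *
for i in range(2):optics.snapshot("wrist")
p=ov('w25.png','wrist',f=1.2,half=(320,200),c=(320,200),pts=False)
E
```

```text
36.1 [551.  114.7  84.1] [179.2  -0.9   2. ] [0.3 0.4 0.1] 60.0
```

View pics/w25.png

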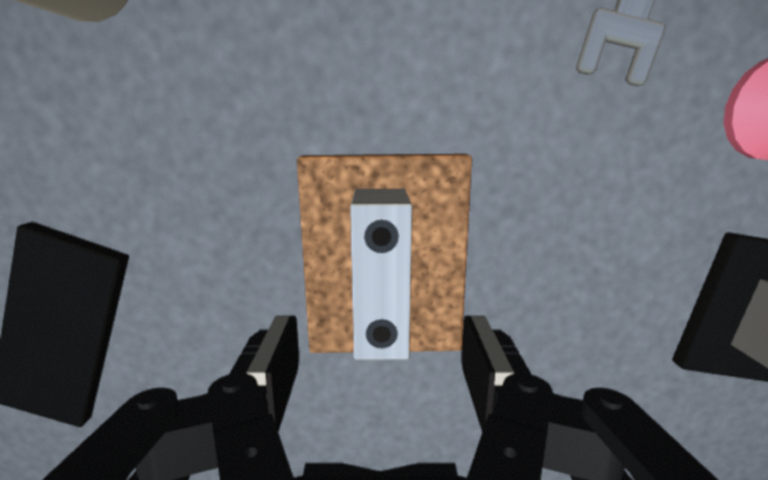

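The jaw is centred between the fingers (381 against 380). I descend to T of about 9.

Request:
apply_moves:
  series:
    - [0.7, [-0.001, 0, -0.015], 0]
    - [0.7, [-0.001, 0, -0.035], 0]
    - [0.7, [-0.001, 0, -0.055], 0]
    - [0.7, [-0.001, 0, -0.07], 0]
    - [0.7, [-0.001, 0, -0.076], 0]

```text
time: 36.72
tool_pos: [548.7, 114.6, 6.0]
tcp_rot: [179.2, -0.7, 2.0]
ft_force: [-0.2, 0.3, -0.6]
finger_gap: 60.0
```

```bash
python3 - <<'E'
from h import *
p=ov('s26.png',f=8)
E
```

```text
36.825 [549.3 114.7   7. ] [179.2  -0.8   2. ] [ 0.4 -0.5  0.1] 59.2
```

View pics/s26.png

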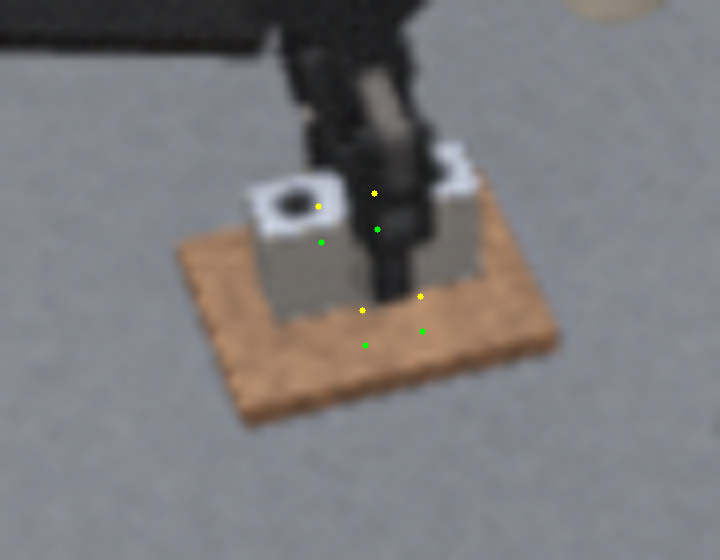

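Request:
apply_moves:
  series:
    - [0.2, [0, 0, 0.001], 0]
    - [0.2, [0, 0, 0.001], 0]
    - [0.2, [0, 0, 0.001], 0]
    - [0.2, [0, 0, 0.001], 0]
    - [0.2, [0, 0, 0.001], 0]
  grip_force: 50

```text
time: 37.45
tool_pos: [550.2, 114.7, 9.1]
tcp_rot: [179.2, -0.9, 2.0]
ft_force: [-1.0, -0.8, 6.2]
finger_gap: 27.4
```

Request:
apply_moves:
  series:
    - [0.2, [0, 0, 0.006], 0]
    - [0.2, [0, 0, 0.02], 0]
    - [0.2, [0, 0, 0.04], 0]
    - [0.2, [0, 0, 0.06], 0]
    - [0.2, [0, 0, 0.075], 0]

```text
time: 38.08
tool_pos: [551.0, 114.9, 86.5]
tcp_rot: [179.2, -1.0, 2.0]
ft_force: [0.4, -0.8, -1.8]
finger_gap: 27.4
```

```bash
python3 - <<'E'
from h import *
p=ov('s27.png',f=8)
E
```

```text
38.175 [552.1 115.   87.1] [179.2  -1.1   2. ] [ 0.6  0.5 -1.9] 27.3
```

View pics/s27.png

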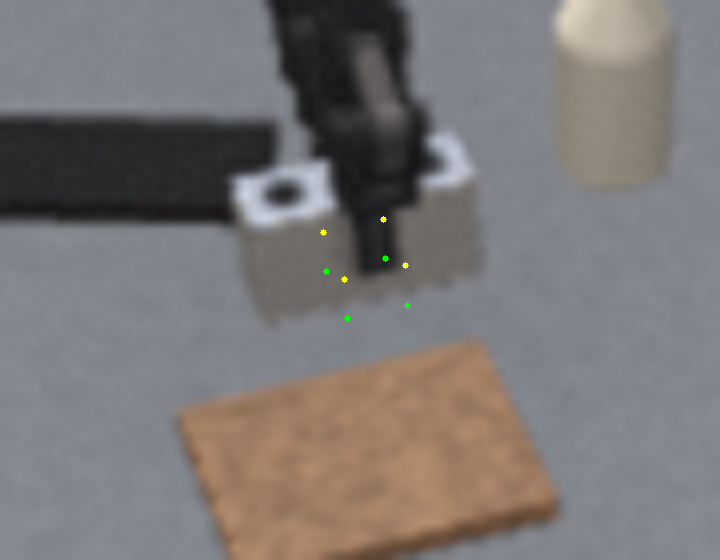

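Held level. I carry it to the long plate.

Request:
apply_moves:
  series:
    - [0.2, [-0.007, 0.022, 0.01], -0.05]
    - [0.2, [-0.02, 0.065, 0.02], -0.13]
    - [0.2, [-0.034, 0.11, 0.02], -0.23]
    - [0.2, [-0.047, 0.15, 0.02], -0.32]
    - [0.2, [-0.055, 0.18, 0.02], -0.374]

```text
time: 38.8
tool_pos: [495.9, 296.5, 106.5]
tcp_rot: [179.2, -1.1, -19.5]
ft_force: [-0.1, -1.0, -3.2]
finger_gap: 27.5
```

```bash
python3 - <<'E'
from h import *
for i in range(2):optics.snapshot("wrist")
p=ov('w28.png','wrist',f=1.2,half=(320,200),c=(320,200),pts=False)
print(sense()["joint_pos"])
E
```

```text
39.0 [496.5 295.1 106.4] [179.2  -1.1 -19.3] [ 0.3 -0.8 -3.3] 27.4
[ 26.54994733   8.31211307  95.80436483  -1.40638334  75.73757567
 136.24424175]
```

View pics/w28.png

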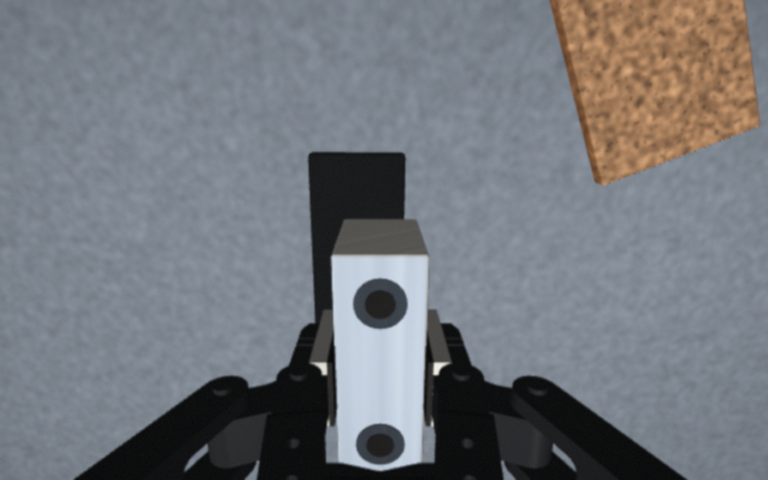

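Angles match. I shift over the plate and descend partly, then measure.

Request:
apply_moves:
  series:
    - [0.2, [-0.001, 0.006, -0.01], 0]
    - [0.2, [-0.0015, 0.0125, -0.03], 0]
    - [0.2, [-0.0015, 0.016, -0.055], 0]
    - [0.2, [-0.0015, 0.016, -0.075], 0]
    - [0.2, [-0.0015, 0.016, -0.083], 0]

```text
time: 39.62
tool_pos: [493.6, 310.1, 20.7]
tcp_rot: [179.0, -0.9, -19.4]
ft_force: [0.4, -0.1, -1.9]
finger_gap: 27.0
```

```bash
cat > lm.py <<'E'
from h import *
for i in range(3):optics.snapshot("wrist")
p=ov('w29.png','wrist',f=1.2,half=(320,200),c=(320,200),pts=False)
s=sense();T=s["tool_pos"]; g=p["color"].mean(2).astype(np.float32)
a=np.radians(s["tcp_rot"][2]); X=np.array([np.cos(a),np.sin(a),0]); Y=np.array([-X[1],X[0],0])
R,t,K=cam(p); c=-R.T@t; print("cam rel",((c-T)@X).round(1),((c-T)@Y).round(1),c[2].round(1))
foot=T[2]-9.1+12
def prof(orig,dirv,rng,sgn):
    P=orig+rng[:,None]*dirv; u=proj(p,P).astype(np.float32); v=cv2.remap(g,u[:,:1],u[:,1:],cv2.INTER_LINEAR)[:,0]
    d=sgn*np.gradient(cv2.GaussianBlur(v[:,None],(1,5),0)[:,0]); i=d.argmax(); return rng[i],d[i]
for along in (46,50,54):
    o=T+X*along; o[2]=12
    l=prof(o,Y,np.arange(18,45,.25),1); r_=prof(o,Y,np.arange(-18,-45,-.25),1); print("plate y edges @",along,l,r_,"mid",(l[0]+r_[0])/2)
for lat in (-10,0,10):
    o=T+Y*lat; o[2]=12; e=prof(o,X,np.arange(50,75,.25),1); o[2]=0; e0=prof(o,X,np.arange(50,75,.25),1); o[2]=foot; f=prof(o,X,np.arange(30,50,.25),-1); print("lat",lat,"far z12",e,"z0",e0,"jaw foot end",f)
E
python3 lm.py
```

```text
39.875 [495.8 311.4  24.4] [179.2  -1.2 -19.4] [ 1.   0.1 -0.9] 27.0
cam rel 75.8 2.8 186.5
plate y edges @ 46 (np.float64(28.0), np.float32(23.606018)) (np.float64(-29.5), np.float32(21.65039)) mid -0.75
plate y edges @ 50 (np.float64(28.0), np.float32(20.327007)) (np.float64(-29.5), np.float32(21.46914)) mid -0.75
plate y edges @ 54 (np.float64(28.0), np.float32(20.666992)) (np.float64(-29.75), np.float32(19.289429)) mid -0.875
lat -10 far z12 (np.float64(61.5), np.float32(20.782848)) z0 (np.float64(60.5), np.float32(19.65517)) jaw foot end (np.float64(38.25), np.float32(11.071409))
lat 0 far z12 (np.float64(61.5), np.float32(22.483723)) z0 (np.float64(60.5), np.float32(21.16858)) jaw foot end (np.float64(38.5), np.float32(10.408062))
lat 10 far z12 (np.float64(61.5), np.float32(23.375753)) z0 (np.float64(60.5), np.float32(21.936838)) jaw foot end (np.float64(38.5), np.float32(11.216431))
```

View pics/w29.png

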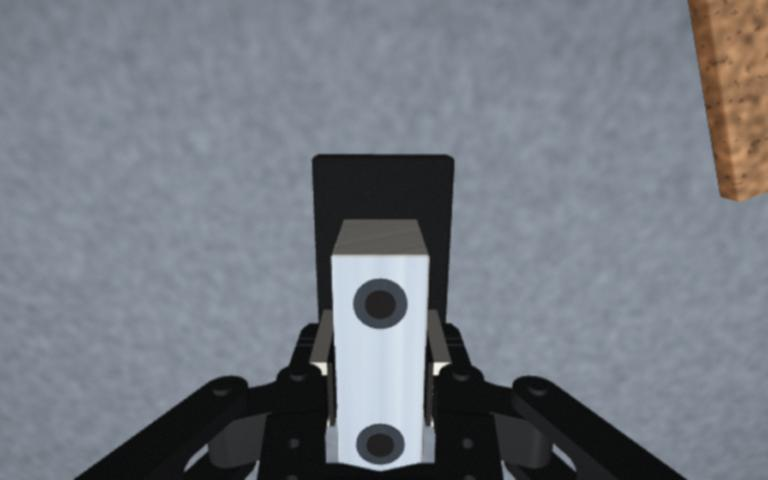

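Correction is about (0.2,-1.3) mm. I apply it and lower slowly.

Request:
apply_moves:
  series:
    - [0.2, [0, -0.0006, -0.003], 0]
    - [0.2, [0.0002, -0.0013, -0.007], 0]
    - [0.2, [0.0002, -0.0013, -0.01], 0]
    - [0.2, [0.0002, -0.0013, -0.0125], 0]
    - [0.2, [0.0002, -0.0013, -0.013], 0]

```text
time: 40.5
tool_pos: [495.8, 310.1, 11.1]
tcp_rot: [179.2, -1.1, -19.4]
ft_force: [0.3, -0.4, -2.2]
finger_gap: 27.5
```

```bash
python3 lm.py; python3 -c "
from h import *
ov('s30.png',f=8,pts=False)"
```

```text
40.75 [496.1 310.2  11.6] [179.2  -1.2 -19.4] [-0.4 -0.4 -2.2] 27.7
cam rel 75.9 3.0 174.1
plate y edges @ 46 (np.float64(29.0), np.float32(21.790142)) (np.float64(-28.5), np.float32(24.134224)) mid 0.25
plate y edges @ 50 (np.float64(29.0), np.float32(22.504677)) (np.float64(-28.5), np.float32(21.209488)) mid 0.25
plate y edges @ 54 (np.float64(29.0), np.float32(21.510834)) (np.float64(-28.5), np.float32(21.926882)) mid 0.25
lat -10 far z12 (np.float64(60.75), np.float32(22.983356)) z0 (np.float64(59.75), np.float32(21.276407)) jaw foot end (np.float64(38.5), np.float32(10.388823))
lat 0 far z12 (np.float64(61.0), np.float32(23.402729)) z0 (np.float64(59.75), np.float32(22.609903)) jaw foot end (np.float64(38.5), np.float32(10.369345))
lat 10 far z12 (np.float64(61.0), np.float32(23.6096)) z0 (np.float64(59.75), np.float32(22.738504)) jaw foot end (np.float64(38.5), np.float32(11.291828))
40.85 [496.1 310.2  11.6] [179.2  -1.2 -19.4] [-0.9  0.7 -2.5] 27.3
```

View pics/w29.png

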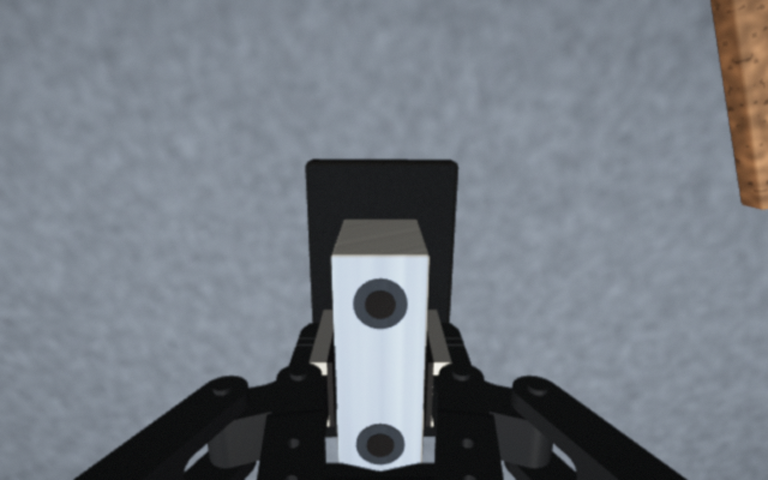

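View pics/s30.png

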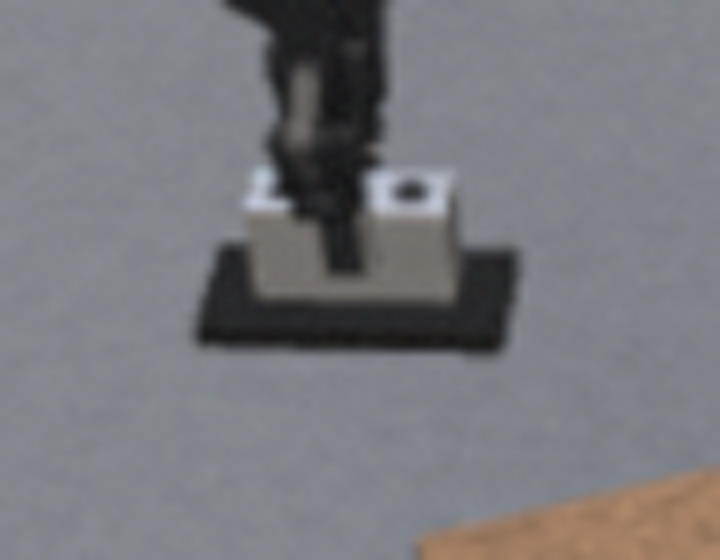

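Centred to within half a millimetre. Final lowering.

Request:
apply_moves:
  series:
    - [0.2, [0, 0, -0.0005], 0]
    - [0.2, [0, 0, -0.001], 0]
    - [0.2, [0, 0, -0.0015], 0]
    - [0.2, [0, 0, -0.0018], 0]
    - [0.2, [0, 0, -0.0018], 0]

```text
time: 41.48
tool_pos: [496.1, 310.2, 9.7]
tcp_rot: [179.2, -1.2, -19.4]
ft_force: [-0.2, 1.1, -3.0]
finger_gap: 27.4
```

Request:
apply_moves:
  series:
    - [0.2, [0, 0, -0.0005], 0]
    - [0.2, [0, 0, -0.001], 0]
    - [0.2, [0, 0, -0.001], 0]
    - [0.2, [0, 0, -0.001], 0]

```text
time: 41.98
tool_pos: [496.3, 310.2, 9.1]
tcp_rot: [179.2, -1.2, -19.4]
ft_force: [-2.5, -2.0, 4.2]
finger_gap: 27.3
```

Request:
apply_moves:
  series:
    - [0.36, [0, 0, -0.0002], 0]
    - [0.42, [0, 0, -0.0002], 0]
    - [0.5, [0, 0, -0.0002], 0]
    - [0.6, [0, 0, 0], 0]
    - [0.65, [0, 0, 0.005], 0]

```text
time: 42.6
tool_pos: [495.9, 310.0, 13.8]
tcp_rot: [179.2, -1.1, -19.4]
ft_force: [-0.8, -0.6, 0.3]
finger_gap: 55.4
```

Request:
apply_moves:
  series:
    - [0.65, [0, 0, 0.02], 0]
    - [0.7, [0, 0, 0.06], 0]
    - [0.9, [0, 0, 0.11], 0]
    - [1, [-0.01, 0, 0.16], 0]
    - [1, [-0.04, 0, 0.2], 0]

```text
time: 43.22
tool_pos: [456.8, 310.2, 218.3]
tcp_rot: [179.4, -1.3, -19.4]
ft_force: [-0.3, -0.5, 0.8]
finger_gap: 85.7
```

```bash
python3 - <<'E'
from h import *
for i in range(2):optics.snapshot("wrist")
p=ov('w31.png','wrist',f=1.2,half=(320,200),c=(320,200),pts=False)
g=p["color"]; m=(g[:,:,0]>165).astype(np.uint8)
u=proj(p,[495,310,56])[0].astype(int); k=np.zeros_like(m); k[max(0,u[1]-60):u[1]+60,u[0]-35:u[0]+35]=1
fit(p,cv2.morphologyEx(m*k,cv2.MORPH_CLOSE,np.ones((3,3))),56,"jaw top")
for d in spotter.masks_of(p,"plate_long")[:1]: fit(p,d["mask"],12,"plate")
m=((g.mean(2)<70)).astype(np.uint8); k=np.zeros_like(m); k[max(0,u[1]-75):u[1]+95,u[0]-75:u[0]+75]=1
fit(p,m*k,12,"dark")
t=optics.snapshot("top"); cv2.imwrite("pics/t31.png",t["color"])
E
```

```text
43.425 [456.5 310.6 216.6] [179.4  -1.3 -19.3] [-0.2 -0.3 -0.7] 85.6
jaw top rect c [495.7 311.9] wh [26.7 79.3] ang(w) 70.7 | circ [495.8 311.6] 41.4
plate rect c [494.4 311.4] wh [ 59.1 124.9] ang(w) 70.6 | circ [493.8 310.9] 67.1
dark rect c [494.1 311.5] wh [ 57.3 123.9] ang(w) 70.3 | circ [494.1 311.5] 67.2
```

View pics/w31.png

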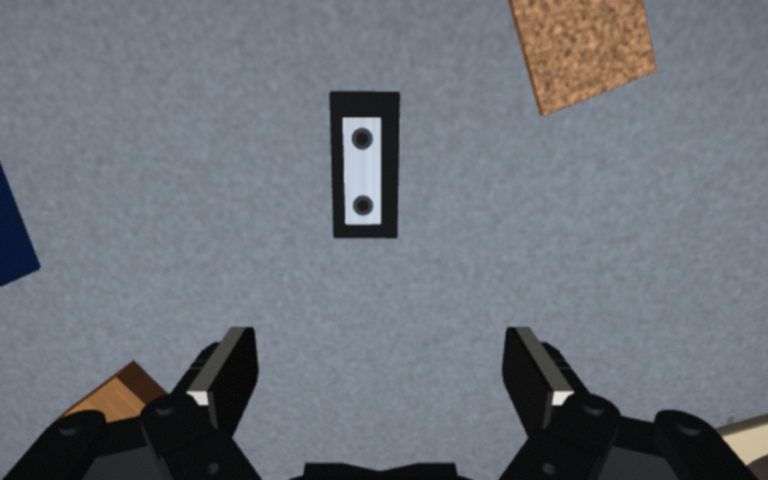

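View pics/t31.png

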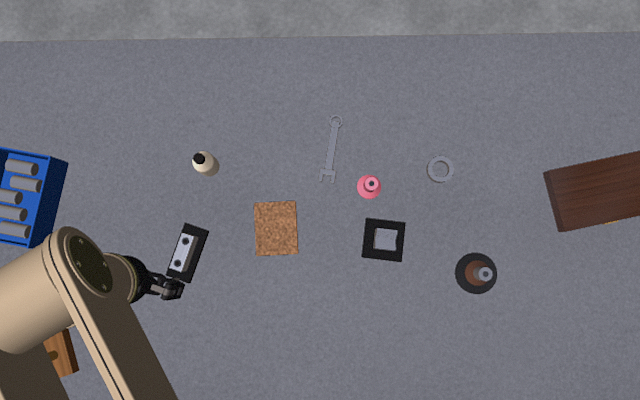

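All three are in place and the bystanders are at their original pixels: bottle (205,162), ring (440,169), wrench (331,150), pink look-alike (369,186). I hold still briefly and hand in.

Request:
apply_moves:
  series:
    - [1, [0, 0, 0], 0]
    - [1, [0, 0, 0], 0]
    - [1, [0, 0, 0], 0]

```text
time: 43.9
tool_pos: [455.6, 309.5, 212.8]
tcp_rot: [179.1, -1.1, -19.4]
ft_force: [-0.5, 0.3, 0.7]
finger_gap: 85.2
```

```bash
python3 -c "
from bench import hand_in,sense
print(hand_in(), sense()['time'])"
```

```text
the job is handed in; nothing more can be done
the job is handed in; nothing more can be done
```

I handed the job in at about 44 s, with all three tools upright on their own plates. I moved the vice jaw to the cork pad, the cup wheel to the round plate, the V-block to the square plate, then the jaw from the cork to the long plate. The report gives no verdict.

Last wrist-camera checks of tool against plate:

| Tool | Offset from plate centre | Alignment |
|---|---|---|
| Cup wheel | about 0.9 mm | round |
| V-block | about 1 mm | sides within about 1° of the plate's |
| Vice jaw | about 1.5 mm | within about 0.5° |

The final top picture shows the oil bottle, ring gauge, wrench and the pink look-alike where they started. Set-down forces were only a few newtons, and the gripper was open and well clear at hand-in.

**Disagreements:**
- **Fingertip height:** the first grasp of the cup wheel slipped off the top of its hub. The cup did not measurably move. The cameras showed the fingertips about 17 mm above the reported TCP, not 11 mm below it as `r.tip_extent` says. I used the camera value for the later grasps.
- **V-block mask:** its raw outline included the visible side face, so I allowed for that in the 1 mm figure.

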